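# Lock the bayonet cap on a tilted barrel polisher

### The arm

A 6-joint arm with a two-finger parallel gripper is mounted at the origin on the work surface; the furniture and walls round the work are solid. World frame = base frame: x ahead of the robot, y to its left, z up, the work surface at z = 0. Lengths are in m, angles in degrees, forces in N, time in s.
With the tool pointing down it reaches from about 0.35 to 0.95 m from the base axis. Payload 17.4 kg.
Tool frame: the origin (TCP) lies at the very end of the fingers, on their centre line; the grasp point (between the pads) lies 19 mm behind it; x points along the fingers, y is the direction in which the jaws open and shut, and the axes are right-handed (so a half turn about x gives the same grasp; the last joint's range is limited). The gripper opens to 93 mm and grips with 3 to 60 N. Pads are 15 mm wide; open, the fingers measure 128 mm over their backs; the gripper's body (75 mm by 188 mm) begins 65 mm behind the grasp point.
Start: joints at [70.772, 6.646, 82.598, -0, 90.757, -2.166], TCP at [0.198, 0.645, 0.191] pointing down, gripper open.
Joint ranges: [-162.19, 162.19], [-47.58, 125.68], [4.15, 143.07], [-65.23, 245.23], [0.69, 171.88], [-170.13, 170.13]. Speed limits (degrees/s): [108.29, 108.29, 127.2, 180, 180, 180].

### API

Orientations are given as a 3x3 rotation matrix whose columns are the frame's x, y, z axes.
In Python, from rig import status, vision, order, models gives the robot as it stands.
- The arm moves only by the tool step_arm, never from a script. Its argument "commands" is a list that holds one entry, the list of rows, each a list of 7 numbers: the shift along the world's x, y, z in cm, then the turn, a rotation vector about the world's x, y, z in degrees, then the finger opening in cm, from 0 to 9.3. A call has 1 to 10 rows; each row shifts and turns the pose as measured when the row begins; what a row does not reach is not made up. A row lasts 1/12 s, in which the tool goes at most 41.7 mm and 7.16 degrees, less where a joint would pass 70% of its speed; a pose out of reach is approached as far as the arm can. A call is refused whole if a number of a shift passes 4.17 or a number of a turn 7.16, either way. A call with a gripper value outside its range is refused whole. The fingers move at their own pace and stop on an object; the grip force is fixed at half the most. Time passes only in rows, so rows that do not move let the fingers close. It gives the time, the measured TCP pose, the force and the opening at its end, in the units of the state.
- status.observe(): the state, without advancing time (a new reading comes with each control period).
- vision.get_image(name): name is "scene" or "side" or "wrist"; returns a dict with "image" (420x560x3 uint8, red, green, blue), "range_z" (420x560 float32, m along the optical axis (not along the pixel's ray), 0 where there is no reading), "vertical_fov" (degrees; the focal length in pixels is half the picture's height over the tangent of half this angle, whatever the lens; pixels are square), "cx", "cy" (the principal point, pixels), "k1" (the pictures are not rectified: a ray, as slopes to the right and down, at radius r is drawn at 1 + k1 r^2 times it, then the intrinsics apply), "R" (3x3) and "t" (3): a world point X has camera coordinates R X + t. Camera axes: x right, y down, z forward; pixel columns grow to the right and rows downward; lengths in m; the calibration is good to about 2 mm. A picture is of the moment at which its call begins.
- order.finish_job(): hands the job in, once; it reports no verdict.
Trained networks look in a picture, given as the dict that the camera call returned (one of the last four; its "shot" number tells which), for a name from the list of things; names that differ only in an ending like _2 or _b are one class to them, and where a whole thing is asked for, a point or a joint stands for the part that bears it (a point fixed in the world has none). Each returns a list of dicts, best first, with "p" (0 to 1); they miss things now and then, are a little off and sometimes report something else, mostly with a low value. They report only what shows in the picture. A call takes as long as a camera call.
- models.search_frame(query, picture): "at" ([x, y, z] in m, in world coordinates, good to about 4 mm: the middle of the surface that is visible of it).
- models.spot_point(query, picture): "at" ([x, y, z] in m, in world coordinates, good to about 4 mm: a listed point, or the origin of a listed thing).
The state is a dict: "t": time; "qpos": joint angles; "qd": joint speeds; "effort": joint torques, N m; "tool_pos": TCP position; "eef_rot": TCP orientation; "ft_force": force on the tool from outside, world axes, zero at the start; "ft_torque": the same for the moment, N m; "grip_width": opening from 0.0 (shut) to 1.0 (fully open).
Only numpy, scipy, OpenCV 4.12 (cv2) and the standard library are available. Lean on these libraries where they do the work, as an engineer would, in place of code of your own. Each camera call takes 0.05 s, during which the arm holds its last target.

### The job

Close the little barrel polisher: fit the loose cap into the mouth of its leaning drum, push it in against the spring, turn it a quarter turn clockwise and let the spring seat it so that it stays locked when you let go. The drum has come to rest at some angle or other, so feel or look for the gaps that the cap's two lugs enter, do not force it, and leave the other things on the table where they are.

Things in the scene. Friction and masses are not known exactly. Their poses are not given: they have to be found in the camera images.
- polisher: Fixed barrel polisher, 150 x 136 mm on plan, about 170 mm high: grey base, two cheeks, motor box behind (+x), black housing whose grey drum leans 30 degrees towards -x of this frame, the side its mouth faces. Origin: centre of its underside, on the table; z up.
- mouth (a point): Centre of the drum's mouth, level with the collar's outer face. z points out of the drum along its axis, y is level, x slants up. Fixed to the housing: it does not tell at what angle the drum stands. Collar 86 mm outside; bore 60 mm through an inward lip 8 mm thick (z -8 to 0), below it 75 mm wide. The drum is braked and does not turn.
- lip (a point): On the drum's axis, at the lip's underside (mouth z -8 mm). The lip has two opposite gaps, 17 mm wide, for the lugs; the line through them lies at an unmeasured angle within 0.45 rad either way of mouth x. From the gaps the lugs run under the lip, clockwise only (looking into the drum), to an end stop a quarter turn on, where notches 3 mm deep in the underside let them rise.
- spring (a point): Centre of the flat spring plate's face at rest, mouth z -12 mm (a fixed point, it does not follow the plate). The plate, 55 mm wide, can be pushed to -22.5 mm; it takes 2 N to start, 5 N at -17 mm, 8.5 N at the bottom.
- seat (a point): Where the foot of the locked cap stands: on the axis, mouth z -17 mm. Other heights of the foot: -7 mm with the lugs lying on the lip, -12 mm with the lugs dropped in the gaps and the foot on the spring plate (it can be let go and regrasped there), below -20 mm for the lugs to pass under the lip, -20 mm when let up under the plain lip.
- cap: The loose grey cap, about 90 g, standing upright on the table: a round plug 55 mm in diameter, 22 mm high, its nose tapered to 43 mm at the foot (full width 7 mm up), with a bar grip on top. Origin: centre of the foot; z up towards the bar, x along the bar. The cap is the same after half a turn about z.
- cap_bar (a point): Middle of the cap's upright bar grip, 35 mm above the foot: 48 mm long (along cap x), 14 mm wide, standing from 22 to 49 mm above the foot.
- cap_lug (a point): Middle of one of the cap's two lugs, 9.5 mm above the foot. They stick out opposite each other in line with the bar (cap +x and -x), 10 mm wide, 5 mm high (7 to 12 mm above the foot), out to 35 mm from the axis.
- glass_dish: Bystander: eight-sided glass dish, 67 mm wide, 18 mm high. Origin: centre of its underside. It may have changed places with the cap or the cream jar.
- cream_jar: Bystander: low white jar, about 50 mm across, 24 mm high. Origin: centre of its underside.
- spool_blue: Bystander: upright thread spool, 51 mm across, 60 mm high. Origin: centre of its underside.
- jar_lid: Bystander: flat white lid, 55 mm across, 9 mm high. Origin: centre of its underside.

How it is judged:
By the outcome, as a careful person would: the job done as asked, in the order asked, and still so for the second after the job is handed in, with the robot touching nothing.
It also fails if it takes over 61 s, if anything falls off the work surface, if the arm or the gripper's body presses on something with over 40 N, if the wrist force passes 120 N, or if a joint passes its speed limit or range.

## Working session

There is one attempt and no reset: what is moved stays moved. The work goes in short steps, Python scripts to look and compute and a tool call to move; the robot and the scene stay as the last step left them, time stands still between calls to the robot, and variables do not carry over. Pictures are saved under pics/ and viewed, and the job is handed in when it is done.

Besides the shell and the picture viewer there is one more tool, called as name(argument=value, ...), one argument or row to a line, values as JSON. step_arm: Moves the arm, as the interface text tells. Its arguments: {"type":"object","properties":{"commands":{"type":"array","items":{"type":"array","items":{"type":"array","items":{"type":"number"}}}}},"required":["commands"]}

```bash
ls; mkdir -p pics; cat > h.py <<'E'
import numpy as np, cv2
from rig import status, vision, order, models
def snap(n,f):
    p=vision.get_image(n); cv2.imwrite('pics/'+f+'.png',p['image'][:,:,::-1]); return p
def K(p):
    f=p['image'].shape[0]/2/np.tan(np.radians(p['vertical_fov']/2)); return f
def pix(p,X):
    c=np.array(p['R'])@np.array(X)+np.array(p['t']); s=c[:2]/c[2]; s=s*(1+p['k1']*(s@s)); return np.array([p['cx'],p['cy']])+K(p)*s
def cloud(p):
    h,w=p['range_z'].shape; f=K(p); v,u=np.mgrid[:h,:w]
    d=np.stack([(u-p['cx'])/f,(v-p['cy'])/f],-1); s=d.copy()
    for _ in range(8): s=d/(1+p['k1']*(s**2).sum(-1,keepdims=True))
    z=p['range_z'][...,None]; c=np.concatenate([s*z,z],-1)
    X=(c-np.array(p['t']))@np.array(p['R']); X[p['range_z']<=0]=np.nan; return X
E
python3 - <<'E'
from h import *
np.set_printoptions(precision=4,suppress=True)
print(status.observe())
for n in ['scene','side']:
    p=snap(n,n+'0'); print(n,p['vertical_fov'],p['cx'],p['cy'],p['k1'],-np.array(p['R']).T@p['t'])
    for q in ['polisher','mouth','cap','cap_bar','cap_lug','glass_dish','cream_jar','spool_blue','jar_lid','lip','spring']:
        r=models.spot_point(q,p)[:2]
        print(q,[(np.round(a['at'],4),round(a['p'],2),pix(p,a['at']).round()) for a in r])
E
```

```text
pics
{'t': 0.0, 'qpos': array([70.7703,  6.6754, 82.6346, -0.0007, 90.7559, -2.1665]), 'qd': array([-0.0757,  0.1367,  0.03  ,  0.0084, -0.0028, -0.014 ]), 'effort': array([ -0.0018, -72.1274, -62.2602,   0.0777,   0.0238,  -0.0001]), 'tool_pos': array([0.198 , 0.6451, 0.19  ]), 'eef_rot': array([[-0.0004,  0.2934,  0.956 ],
       [-0.0011,  0.956 , -0.2934],
       [-1.    , -0.0012, -0.    ]]), 'ft_force': array([-0.6843, -0.4665, -0.4682]), 'ft_torque': array([-0.0632, -0.021 ,  0.0664]), 'grip_width': 1.000856379933761}
scene 50.451880288031134 282.7502564628298 205.6858682806127 -0.09655796175858974 [-0.1975 -0.8386  0.6344]
polisher [(array([0.4354, 0.2161, 0.0019]), 0.76, array([226., 217.]))]
mouth [(array([0.4488, 0.1939, 0.1473]), 0.73, array([231., 174.])), (array([0.4543, 0.1861, 0.1563]), 0.57, array([234., 172.]))]
cap [(array([ 0.4207, -0.1724,  0.0034]), 0.81, array([307., 274.]))]
cap_bar [(array([ 0.4169, -0.1734,  0.0388]), 0.84, array([307., 263.])), (array([ 0.4085, -0.0548,  0.0007]), 0.62, array([274., 257.]))]
cap_lug [(array([ 0.4459, -0.178 ,  0.0068]), 0.7
[... 1194 characters left out ...]
glass_dish [(array([ 0.4791, -0.2938, -0.0004]), 0.74, array([311., 349.])), (array([ 0.4186, -0.1709,  0.0007]), 0.58, array([275., 297.]))]
cream_jar [(array([ 0.5137, -0.1044, -0.0034]), 0.74, array([317., 274.])), (array([ 0.3704, -0.3231, -0.004 ]), 0.68, array([249., 367.]))]
spool_blue [(array([ 0.4082, -0.0598,  0.0004]), 0.81, array([268., 260.]))]
jar_lid [(array([ 0.5157, -0.1042,  0.002 ]), 0.84, array([318., 272.]))]
lip [(array([0.4508, 0.1926, 0.1483]), 0.96, array([283., 150.])), (array([ 0.4805, -0.2948, -0.    ]), 0.44, array([312., 350.]))]
spring [(array([0.4497, 0.192 , 0.1444]), 0.88, array([283., 151.])), (array([ 0.4456, -0.1799,  0.01  ]), 0.25, array([288., 297.]))]
```

```bash
python3 - <<'E'
import cv2
a=cv2.imread('pics/scene0.png');b=cv2.imread('pics/side0.png')
c=cv2.resize(a[120:340,150:430],None,fx=2.5,fy=2.5,interpolation=3);d=cv2.resize(b[80:380,180:400],None,fx=2,fy=2,interpolation=3)
cv2.imwrite('pics/s0c.png',c);cv2.imwrite('pics/d0c.png',d)
E
```

```text
(no output)
```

View pics/s0c.png

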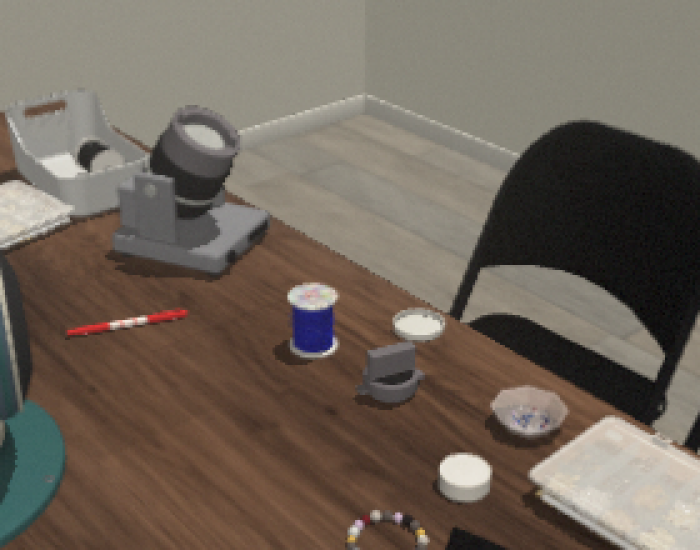

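View pics/d0c.png

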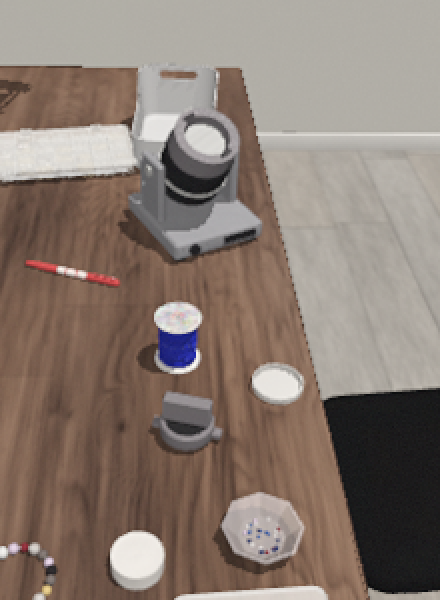

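View pics/scene0.png

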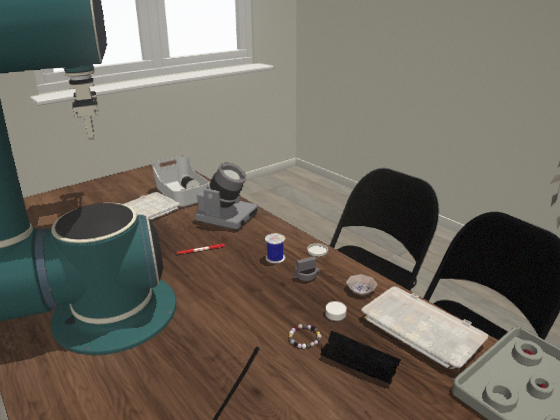

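```bash
python3 - <<'E'
from h import *
np.set_printoptions(precision=4,suppress=True)
print(status.observe()['t'])
C=[]
for n in ['scene','side']:
    p=snap(n,n+'1'); X=cloud(p).reshape(-1,3); C.append(X)
    np.save(n+'1.npy',cloud(p))
p=snap('wrist','wrist1'); print(-np.array(p['R']).T@p['t'],np.array(p['R'])[2],p['vertical_fov'])
X=np.concatenate(C); X=X[np.isfinite(X).all(1)]
m=(abs(X[:,0]-.44)<.15)&(abs(X[:,1]-.21)<.15)&(X[:,2]>.005)&(X[:,2]<.2)
P=X[m]
for lo,hi in [(.005,.02),(.02,.035),(.035,.06),(.06,.1),(.1,.14),(.14,.2)]:
    q=P[(P[:,2]>lo)&(P[:,2]<hi)]
    print(lo,len(q),q.min(0),q.max(0))
# cap
q=X[(abs(X[:,0]-.42)<.05)&(abs(X[:,1]+.173)<.05)&(X[:,2]>.03)&(X[:,2]<.06)]
print(len(q),q.mean(0),q.max(0)); c=q-q.mean(0); w,v=np.linalg.eigh(np.cov(c[:,:2].T)); print(w,v)
t=q[q[:,2]>.045]; print('top',len(t),t.mean(0), t.min(0),t.max(0))
r=cv2.minAreaRect(q[:,:2].astype(np.float32)*1000);print(r)
E
```

```text
1.2
[0.1289 0.6673 0.3843] [ 0.2483 -0.0761 -0.9657] 65.61568699372238
0.005 574 [0.2904 0.0713 0.005 ] [0.5369 0.36   0.02  ]
0.02 1919 [0.2906 0.1188 0.0201] [0.5277 0.3599 0.035 ]
0.035 466 [0.3632 0.1371 0.035 ] [0.5002 0.3599 0.06  ]
0.06 943 [0.3631 0.1654 0.06  ] [0.4966 0.36   0.1   ]
0.1 1144 [0.3673 0.1499 0.1   ] [0.495  0.2533 0.14  ]
0.14 1075 [0.3993 0.1505 0.14  ] [0.4939 0.2387 0.1776]
476 [ 0.4139 -0.1748  0.0429] [ 0.4383 -0.1575  0.0523]
[0.     0.0002] [[-0.2885 -0.9575]
 [-0.9575  0.2885]]
top 236 [ 0.4147 -0.1729  0.0485] [ 0.3913 -0.1853  0.045 ] [ 0.4382 -0.1575  0.0523]
((415.12017822265625, -171.51162719726562), (17.979129791259766, 47.94219970703125), 73.548828125)
```

View pics/wrist1.png

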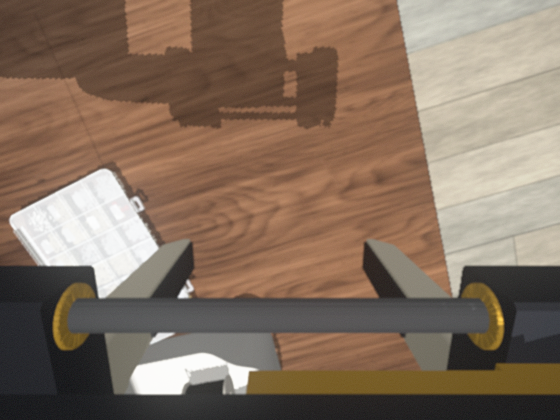

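```bash
python3 - <<'E'
from h import *
from scipy.optimize import least_squares
np.set_printoptions(precision=4,suppress=True)
for n in ['scene','side']:
    X=np.load(n+'1.npy').reshape(-1,3); X=X[np.isfinite(X).all(1)]
    q=X[(abs(X[:,0]-.45)<.06)&(abs(X[:,1]-.195)<.06)&(X[:,2]>.105)&(X[:,2]<.2)]
    # ransac plane w tilt 30deg
    rng=np.random.default_rng(0);best=(0,)
    res=[]
    for psi in np.radians(np.arange(0,360,2)):
        nn=np.array([np.sin(np.pi/6)*np.cos(psi),np.sin(np.pi/6)*np.sin(psi),np.cos(np.pi/6)])
        d=q@nn; h=np.histogram(d,np.arange(-.5,.6,.0015)); i=h[0].argmax(); res.append((h[0][i],np.degrees(psi),h[1][i]))
    res.sort(reverse=True); print(n,len(q),res[:6])
    for cnt,ps,d0 in res[:1]:
        psi=np.radians(ps);nn=np.array([.5*np.cos(psi),.5*np.sin(psi),.75**.5])
        print(np.percentile(q@nn,[1,50,90,95,99,100]))
# base slab outline
X=np.concatenate([np.load(n+'1.npy').reshape(-1,3) for n in ['scene','side']]);X=X[np.isfinite(X).all(1)]
q=X[(X[:,0]>.34)&(X[:,0]<.56)&(X[:,1]>.1)&(X[:,1]<.32)&(X[:,2]>.012)&(X[:,2]<.2)]
r=cv2.minAreaRect(q[:,:2].astype(np.float32)*1000);print(r)
h=np.histogram(q[:,2],np.arange(.01,.1,.003));print(h[0])
q=q[q[:,2]<.03]
import sys
im=np.zeros((440,440),np.uint8)
for a in q: im[int((.32-a[1])*2000),int((a[0]-.34)*2000)]=255
cv2.imwrite('pics/base.png',im)
E
```

```text
scene 856 [(np.int64(79), np.float64(296.0), np.float64(0.14650000000000052)), (np.int64(76), np.float64(294.0), np.float64(0.13750000000000062)), (np.int64(75), np.float64(298.0), np.float64(0.15550000000000064)), (np.int64(72), np.float64(300.0), np.float64(0.16450000000000053)), (np.int64(69), np.float64(292.0), np.float64(0.13000000000000056)), (np.int64(64), np.float64(290.0), np.float64(0.1195000000000006))]
[0.0802 0.135  0.1481 0.1492 0.1508 0.1521]
side 1099 [(np.int64(139), np.float64(298.0), np.float64(0.15550000000000064)), (np.int64(122), np.float64(296.0), np.float64(0.14800000000000058)), (np.int64(120), np.float64(294.0), np.float64(0.13900000000000057)), (np.int64(119), np.float64(300.0), np.float64(0.16450000000000053)), (np.int64(111), np.float64(304.0), np.float64(0.1690000000000006)), (np.int64(106), np.float64(292.0), np.float64(0.13000000000000056))]
[0.1023 0.1453 0.1573 0.1581 0.1591 0.1603]
((435.7526550292969, 213.66799926757812), (137.82687377929688, 158.50698852539062), 27.92319679260254)
[  25  109  123  112  130  145  333 1072  141   44   40   42   48   50
   50   60   62   65   65   60   79   74   68   72   82   62   79   71
   56   70]
```

View pics/base.png

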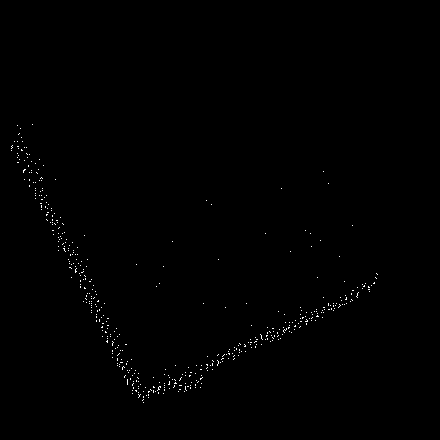

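```bash
cat >> h.py <<'E'
from scipy.spatial.transform import Rotation as Ro
psi=np.radians(297.5)
nm=np.array([.5*np.cos(psi),.5*np.sin(psi),.75**.5])
xm=(np.array([0,0,1])-nm[2]*nm)/.5; ym=np.cross(nm,xm)
M=np.array([.453,.190,.1545])
def Rtool(x,y):
    x=np.array(x)/np.linalg.norm(x); y=np.array(y)-x*(x@y); y/=np.linalg.norm(y); return np.c_[x,y,np.cross(x,y)]
def plan(pos,R,vmax=4.0,wmax=7.0):
    s=status.observe(); d=(np.array(pos)-s['tool_pos'])*100
    rv=np.degrees(Ro.from_matrix(R@s['eef_rot'].T).as_rotvec())
    k=max(np.linalg.norm(d)/vmax,np.linalg.norm(rv)/wmax); n=max(1,int(np.ceil(k)))
    print('t',round(s['t'],2),'pos',s['tool_pos'].round(4),'F',s['ft_force'].round(1),'T',s['ft_torque'].round(2),'g',round(s['grip_width']*93,1),'q',s['qpos'].round(1))
    print('delta cm',d.round(2),'rv',rv.round(2),'rows',n,'per row',(d/n).round(2),(rv/n).round(2))
E
python3 - <<'E'
from h import *
plan(M+.085*nm,Rtool(-nm,-ym))
E
```

```text
t 1.35 pos [0.1981 0.6453 0.1907] F [-0.3  0.1 -0.4] T [ 0.04 -0.03 -0.  ] g 93.1 q [70.8  6.6 82.6  0.  90.8 -2.2]
delta cm [ 27.45 -49.3    3.74] rv [ 19.7   23.66 -44.37] rows 15 per row [ 1.83 -3.29  0.25] [ 1.31  1.58 -2.96]
```

step_arm(
  commands=[
    [[1.8,-3.3,1.0,1.3,1.6,-3.0,9.3],[1.8,-3.3,1.0,1.3,1.6,-3.0,9.3],[1.8,-3.3,1.0,1.3,1.6,-3.0,9.3],[1.8,-3.3,1.0,1.3,1.6,-3.0,9.3],[1.8,-3.3,1.0,1.3,1.6,-3.0,9.3],[1.8,-3.3,0.5,1.3,1.6,-3.0,9.3],[1.8,-3.3,0.5,1.3,1.6,-3.0,9.3],[1.8,-3.3,0.5,1.3,1.6,-3.0,9.3],[1.8,-3.3,0.5,1.3,1.6,-3.0,9.3],[1.8,-3.3,0.5,1.3,1.6,-3.0,9.3]],
  ],
)

```text
t: 2.18
tool_pos: [0.3759, 0.3061, 0.2659]
eef_rot: [[-0.208, 0.746, 0.633], [0.296, 0.664, -0.686], [-0.932, 0.045, -0.359]]
ft_force: [0.9, -0.2, 0.4]
grip_width: 1.0
```

```bash
python3 - <<'E'
from h import *
plan(M+.085*nm,Rtool(-nm,-ym))
E
```

```text
t 2.18 pos [0.3759 0.3061 0.2659] F [ 0.9 -0.2  0.4] T [-0.15 -0.11 -0.02] g 93.0 q [ 22.1 -17.1  99.9  21.1 101.3 -16.6]
delta cm [  9.67 -15.38  -3.78] rv [  5.9    7.21 -13.95] rows 5 per row [ 1.93 -3.08 -0.76] [ 1.18  1.44 -2.79]
```

step_arm(
  commands=[
    [[1.9,-3.1,-0.6,1.2,1.4,-2.8,9.3],[1.9,-3.1,-0.7,1.2,1.4,-2.8,9.3],[1.9,-3.1,-0.8,1.2,1.4,-2.8,9.3],[1.9,-3.1,-0.8,1.2,1.4,-2.8,9.3],[1.9,-3.1,-0.8,1.2,1.4,-2.8,9.3],[0,0,0,0,0,0,9.3]],
  ],
)

```text
t: 2.68
tool_pos: [0.4763, 0.1368, 0.2308]
eef_rot: [[-0.215, 0.898, 0.383], [0.457, 0.439, -0.774], [-0.863, 0.009, -0.505]]
ft_force: [0.3, 0.1, -0.7]
grip_width: 1.002
```

```bash
python3 - <<'E'
from h import *
np.set_printoptions(precision=4,suppress=True)
plan(M+.085*nm,Rtool(-nm,-ym))
p=snap('wrist','wrist2'); np.save('w2.npy',cloud(p)); import pickle; pickle.dump(p,open('w2.pkl','wb'))
print(-np.array(p['R']).T@p['t'])
for q in ['mouth','lip','spring']:
    print(q,[(np.round(a['at'],4),round(a['p'],2),pix(p,a['at']).round()) for a in models.spot_point(q,p)[:2]])
print(pix(p,M),pix(p,M+.04*xm),pix(p,M+.04*ym))
E
```

```text
t 2.68 pos [0.4763 0.1368 0.2308] F [ 0.3  0.1 -0.7] T [-0.29 -0.11  0.04] g 93.2 q [ -4.2  -9.3  98.7  27.1 104.8 -26.6]
delta cm [-0.36  1.55 -0.27] rv [-0.52  0.3   1.45] rows 1 per row [-0.36  1.55 -0.27] [-0.52  0.3   1.45]
[0.4899 0.1046 0.434 ]
mouth [(array([0.4503, 0.1931, 0.1561]), 0.86, array([279., 184.]))]
lip []
spring [(array([0.4506, 0.1971, 0.1458]), 0.7, array([281., 184.]))]
[280.0011 189.1018] [279.3073 144.0818] [235.62   190.0106]
```

View pics/wrist2.png

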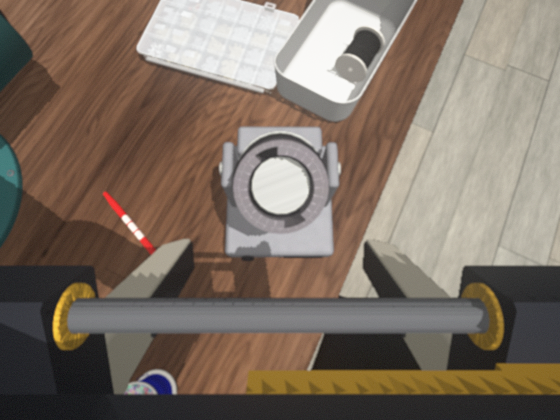

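```bash
python3 - <<'E'
import cv2
a=cv2.imread('pics/wrist2.png')
cv2.imwrite('pics/w2c.png',cv2.resize(a[125:245,220:340],None,fx=5,fy=5,interpolation=cv2.INTER_CUBIC))
E
```

```text
(no output)
```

View pics/w2c.png

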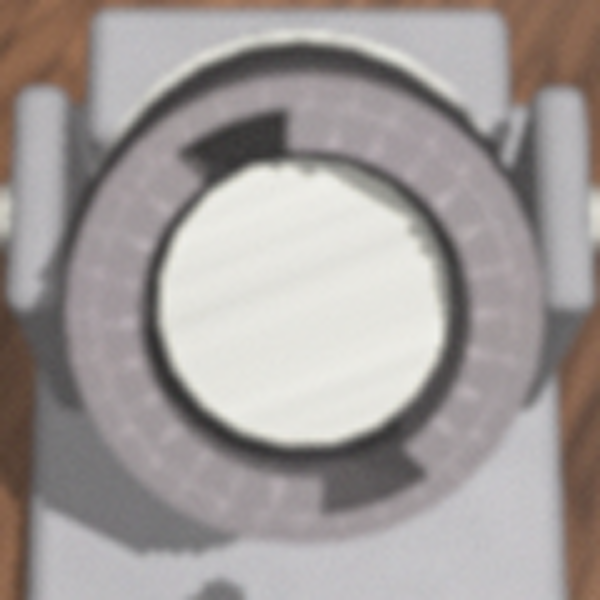

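```bash
cat >> h.py <<'E'
def toplane(p,uv,n,d):
    uv=np.atleast_2d(uv).astype(float); f=K(p); D=(uv-[p['cx'],p['cy']])/f; s=D.copy()
    for _ in range(10): s=D/(1+p['k1']*(s**2).sum(1,keepdims=True))
    R=np.array(p['R']); C=-R.T@p['t']; r=np.c_[s,np.ones(len(s))]@R
    return C+r*((d-C@n)/(r@n))[:,None]
E
python3 - <<'E'
from h import *
import pickle
np.set_printoptions(precision=4,suppress=True)
p=pickle.load(open('w2.pkl','rb'));X=np.load('w2.npy')
uv=lambda c:(np.array(c)+.5)/5-.5+[220,125]
# ring points
cen=np.array([280.8,185.8]); v,u=np.mgrid[:420,:560]; rr=np.hypot(u-cen[0],v-cen[1]); m=(rr>34)&(rr<45)
q=X[m];q=q[np.isfinite(q).all(1)]; 
h=q@nm; med=np.median(h); q=q[abs(h-med)<.005]; c=q.mean(0); w,vv=np.linalg.eigh(np.cov((q-c).T)); n=vv[:,0]*np.sign(vv[2,0])
print('ring plane d',med,'n',n,'vs',nm,'angle',np.degrees(np.arccos(n@nm)),'center',c,len(q))
e=[(65,305),(547,305),(305,70),(305,542),(135,138),(475,476),(475,138),(135,476)]
P=toplane(p,uv(e),nm,med); 
A=(P-M)@np.c_[xm,ym,nm];print((A*1000).round(1))
from scipy.optimize import least_squares
s=least_squares(lambda z:np.hypot(A[:,0]-z[0],A[:,1]-z[1])-z[2],[0,0,.043]);print('circle',s.x*1000, M+s.x[0]*xm+s.x[1]*ym+nm*(med-M@nm))
g=[(183,150),(288,108),(325,512),(425,475),(205,185),(283,150),(325,478),(403,450)]
G=toplane(p,uv(g),nm,med-.0);B=(G-M)@np.c_[xm,ym,nm]-np.r_[s.x[:2],0]
print((B*1000).round(1),np.degrees(np.arctan2(B[:,1],B[:,0])))
E
```

```text
ring plane d 0.15362815616228032 n [ 0.2213 -0.4508  0.8647] vs [ 0.2309 -0.4435  0.866 ] angle 0.6924229136303945 center [0.4529 0.1923 0.1552] 2468
[[  4.   42.6  -0.5]
 [  2.2 -44.4  -0.5]
 [ 44.6  -1.2  -0.5]
 [-42.    0.1  -0.5]
 [ 33.5  28.8  -0.5]
 [-29.8 -31.7  -0.5]
 [ 32.4 -31.   -0.5]
 [-28.4  31.3  -0.5]]
circle [ 1.1905 -0.7911 43.5495] [0.4531 0.1915 0.1547]
[[ 30.   21.2  -0.5]
 [ 37.    2.7  -0.5]
 [-37.4  -3.   -0.5]
 [-30.6 -21.6  -0.5]
 [ 23.8  17.6  -0.5]
 [ 29.7   3.7  -0.5]
 [-30.8  -3.   -0.5]
 [-25.7 -17.5  -0.5]] [  35.2447    4.0992 -175.468  -144.7779   36.3656    7.0145 -174.3564
 -145.7075]
```

```bash
sed -i 's/^psi=.*/psi=np.radians(297.2)/; s/^M=.*/M=np.array([.453,.1915,.1548])/' h.py
python3 - <<'E'
from h import *
a=np.radians(73.4)
plan([.4155,-.173,.13],Rtool([0,0,-1],[np.cos(a),np.sin(a),0]))
E
```

```text
t 2.88 pos [0.4742 0.1423 0.2338] F [-0.1  0.3  0.2] T [-0.25 -0.08  0.01] g 92.9 q [ -3.5  -9.6  98.7  27.1 104.8 -26.5]
delta cm [ -5.87 -31.53 -10.38] rv [-20.52 -23.25  45.49] rows 9 per row [-0.65 -3.5  -1.15] [-2.28 -2.58  5.05]
```

step_arm(
  commands=[
    [[-0.6,-3.2,0,-2.0,-2.3,4.5,9.3],[-0.6,-3.2,0,-2.0,-2.3,4.5,9.3],[-0.6,-3.2,-0.4,-2.0,-2.3,4.5,9.3],[-0.6,-3.2,-1.0,-2.0,-2.3,4.5,8],[-0.6,-3.2,-1.4,-2.0,-2.3,4.5,7],[-0.6,-3.2,-1.5,-2.0,-2.3,4.5,6],[-0.6,-3.2,-1.5,-2.0,-2.3,4.5,6],[-0.6,-3.1,-1.5,-2.0,-2.3,4.5,6],[-0.5,-3.0,-1.5,-2.0,-2.3,4.5,6],[-0.5,-3.0,-1.5,-2.0,-2.3,4.5,6]],
  ],
)

```text
t: 3.72
tool_pos: [0.4147, -0.1686, 0.138]
eef_rot: [[0.021, 0.223, 0.975], [-0.019, 0.975, -0.222], [-1.0, -0.014, 0.025]]
ft_force: [0.1, 0.3, -0.3]
grip_width: 0.65
```

```bash
python3 - <<'E'
from h import *
import pickle
a=np.radians(73.4)
plan([.4155,-.173,.13],Rtool([0,0,-1],[np.cos(a),np.sin(a),0]))
p=snap('wrist','wrist3'); pickle.dump(p,open('w3.pkl','wb')); X=cloud(p); np.save('w3.npy',X)
for q in ['cap','cap_bar','cap_lug']:
    print(q,[(np.round(a['at'],4),round(a['p'],2),pix(p,a['at']).round()) for a in models.spot_point(q,p)[:2]])
q=X.reshape(-1,3);q=q[np.isfinite(q).all(1)];q=q[(abs(q[:,0]-.42)<.05)&(abs(q[:,1]+.173)<.05)]
t=q[(q[:,2]>.045)&(q[:,2]<.055)];print(len(t),cv2.minAreaRect(t[:,:2].astype(np.float32)*1000),t.mean(0))
E
```

```text
t 3.72 pos [ 0.4147 -0.1686  0.138 ] F [ 0.1  0.3 -0.3] T [ 0.01 -0.04  0.  ] g 60.5 q [ -25.   -23.2  114.2   -0.5   87.4 -102.2]
delta cm [ 0.08 -0.44 -0.8 ] rv [ 1.14  1.19 -3.75] rows 1 per row [ 0.08 -0.44 -0.8 ] [ 1.14  1.19 -3.75]
cap [(array([ 0.4171, -0.1696,  0.0036]), 0.98, array([278., 191.]))]
cap_bar [(array([ 0.4142, -0.1739,  0.0375]), 0.66, array([273., 198.]))]
cap_lug [(array([ 0.4475, -0.1798,  0.0084]), 0.62, array([275., 222.])), (array([ 0.4228, -0.1711,  0.0022]), 0.55, array([278., 196.]))]
778 ((416.8211975097656, -170.47882080078125), (13.94604778289795, 47.66035461425781), 73.97270202636719) [ 0.41590581 -0.1701968   0.04834204]
```

View pics/wrist3.png

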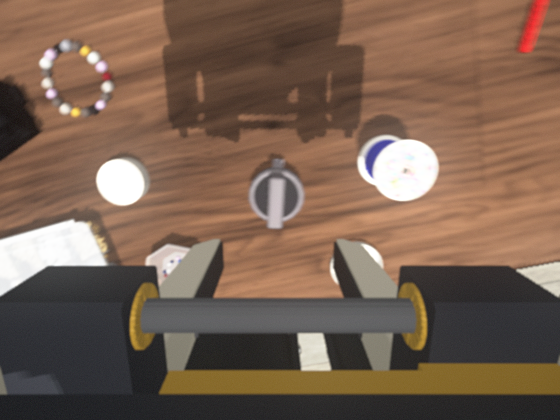

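```bash
python3 - <<'E'
from h import *
a=np.radians(74)
plan([.4164,-.1709,.025],Rtool([0,0,-1],[np.cos(a),np.sin(a),0]))
E
```

```text
t 3.92 pos [ 0.4146 -0.1676  0.1383] F [ 0.1  0.3 -0.9] T [0.   0.01 0.01] g 60.1 q [ -25.   -23.1  114.    -0.4   87.7 -101.7]
delta cm [  0.18  -0.33 -11.33] rv [ 0.92  1.06 -2.66] rows 3 per row [ 0.06 -0.11 -3.78] [ 0.31  0.35 -0.89]
```

step_arm(
  commands=[
    [[0.1,-0.1,-2.0,0.5,0.5,-1.3,6],[0.1,-0.2,-2.5,0.5,0.6,-1.3,6],[0,0,-2.5,0,0,0,6],[0,0,-1.5,0,0,0,6],[0,0,-1.0,0,0,0,6],[0,0,0,0,0,0,6]],
  ],
)

```text
t: 4.42
tool_pos: [0.4232, -0.1628, 0.0478]
eef_rot: [[0.007, 0.274, 0.962], [0.002, 0.962, -0.274], [-1.0, 0.004, 0.007]]
ft_force: [-0.1, 1.7, 0.1]
grip_width: 0.643
```

```bash
python3 - <<'E'
from h import *
a=np.radians(74)
plan([.4164,-.1709,.025],Rtool([0,0,-1],[np.cos(a),np.sin(a),0]))
E
```

```text
t 4.42 pos [ 0.4232 -0.1628  0.0478] F [-0.1  1.7  0.1] T [ 0.    0.   -0.05] g 59.8 q [-24.5 -18.2 119.    0.3  78.8 -98.6]
delta cm [-0.68 -0.81 -2.28] rv [-0.11  0.42 -0.1 ] rows 1 per row [-0.68 -0.81 -2.28] [-0.11  0.42 -0.1 ]
```

step_arm(
  commands=[
    [[-0.4,-0.5,-0.3,0,0.2,0,6],[-0.3,-0.3,-0.6,0,0.2,0,6],[0,0,0,0,0,0,6]],
  ],
)

```text
t: 4.67
tool_pos: [0.4176, -0.1701, 0.041]
eef_rot: [[0.002, 0.272, 0.962], [0.001, 0.962, -0.272], [-1.0, 0.002, 0.002]]
ft_force: [-0.3, 0.1, -0.2]
grip_width: 0.649
```

```bash
python3 - <<'E'
from h import *
a=np.radians(74)
plan([.4164,-.1709,.025],Rtool([0,0,-1],[np.cos(a),np.sin(a),0]))
E
```

```text
t 4.67 pos [ 0.4176 -0.1701  0.041 ] F [-0.3  0.1 -0.2] T [0.   0.05 0.01] g 60.3 q [-2.550e+01 -1.800e+01  1.195e+02  1.000e-01  7.840e+01 -9.970e+01]
delta cm [-0.12 -0.08 -1.6 ] rv [-0.07  0.11 -0.24] rows 1 per row [-0.12 -0.08 -1.6 ] [-0.07  0.11 -0.24]
```

step_arm(
  commands=[
    [[-0.1,-0.1,-0.5,0,0.1,-0.2,6],[0,0,-0.5,0,0,0,5],[0,0,-0.4,0,0,0,5],[0,0,0,0,0,0,5]],
  ],
)

```text
t: 5.0
tool_pos: [0.4173, -0.172, 0.0276]
eef_rot: [[0.003, 0.277, 0.961], [0.0, 0.961, -0.277], [-1.0, 0.001, 0.003]]
ft_force: [-0.1, 0.9, 0.2]
grip_width: 0.545
```

```bash
python3 - <<'E'
from h import *
a=np.radians(74)
plan([.4164,-.1709,.025],Rtool([0,0,-1],[np.cos(a),np.sin(a),0]))
E
```

```text
t 5.0 pos [ 0.4173 -0.172   0.0276] F [-0.1  0.9  0.2] T [-0.03 -0.    0.06] g 50.6 q [-2.570e+01 -1.730e+01  1.202e+02  1.000e-01  7.690e+01 -9.960e+01]
delta cm [-0.09  0.11 -0.26] rv [-0.    0.16  0.07] rows 1 per row [-0.09  0.11 -0.26] [-0.    0.16  0.07]
```

step_arm(
  commands=[
    [[-0.1,0.1,-0.25,0,0.1,0,4],[0,0,0,0,0,0,3],[0,0,0,0,0,0,2],[0,0,0,0,0,0,0.5],[0,0,0,0,0,0,0.5],[0,0,0,0,0,0,0.5]],
  ],
)

```text
t: 5.5
tool_pos: [0.4163, -0.1709, 0.0251]
eef_rot: [[0.001, 0.277, 0.961], [0.0, 0.961, -0.277], [-1.0, 0.0, 0.001]]
ft_force: [-0.3, -0.9, -0.1]
grip_width: 0.157
```

```bash
python3 - <<'E'
from h import *
a=np.radians(74)
plan([.4164,-.1709,.025],Rtool([0,0,-1],[np.cos(a),np.sin(a),0]))
E
```

```text
t 5.5 pos [ 0.4163 -0.1709  0.0251] F [-0.3 -0.9 -0.1] T [0.   0.02 0.01] g 14.6 q [-25.6 -17.2 120.5   0.   76.7 -99.5]
delta cm [ 0.01  0.   -0.01] rv [-0.    0.06  0.08] rows 1 per row [ 0.01  0.   -0.01] [-0.    0.06  0.08]
```

step_arm(
  commands=[
    [[0,0,1.0,0,0,0,0.5],[0,0,2.0,0,0,0,0.5],[0,0,3.0,0,0,0,0.5],[0,0,3.0,0,0,0,0.5],[0,0,3.0,0,0,0,0.5],[0,0,2.0,0,0,0,0.5]],
  ],
)

```text
t: 6.0
tool_pos: [0.4129, -0.1693, 0.1698]
eef_rot: [[-0.006, 0.277, 0.961], [0.003, 0.961, -0.277], [-1.0, 0.002, -0.006]]
ft_force: [0.8, -0.6, -0.5]
grip_width: 0.055
```

```bash
cat >> h.py <<'E'
def Rin(th): # bar at angle th (deg) from xm about nm
    return Rtool(-nm,Ro.from_rotvec(nm*np.radians(th)).apply(-ym))
E
python3 - <<'E'
from h import *
plan(M+.075*nm,Rin(20))
E
```

```text
t 6.0 pos [ 0.4129 -0.1693  0.1698] F [ 0.8 -0.6 -0.5] T [-0.02 -0.    0.06] g 5.1 q [-25.6 -22.4 110.6   0.   92.1 -99.5]
delta cm [ 5.73 32.74  5.  ] rv [ 22.74  19.41 -26.13] rows 9 per row [0.64 3.64 0.56] [ 2.53  2.16 -2.9 ]
```

```bash
python3 - <<'E'
from h import *
plan(M+.075*nm,Rin(20))
p=snap('wrist','wrist4');X=cloud(p)
p2=snap('side','side4')
for q in ['cap','cap_bar','cap_lug']:
    for pp in (p,p2): print(q,[(np.round(a['at'],4),round(a['p'],2),pix(pp,a['at']).round()) for a in models.spot_point(q,pp)[:1]])
q=X.reshape(-1,3);q=q[np.isfinite(q).all(1)];q=q[(abs(q[:,0]-.42)<.06)&(abs(q[:,1]+.173)<.06)]
t=q[(q[:,2]>.042)&(q[:,2]<.06)];print(len(t),cv2.minAreaRect(t[:,:2].astype(np.float32)*1000),t.mean(0),t[:,2].max())
cv2.imwrite('pics/side4c.png',cv2.resize(p2['image'][200:360,200:380,::-1],None,fx=3,fy=3))
E
```

```text
t 6.0 pos [ 0.4129 -0.1693  0.1698] F [ 0.8 -0.6 -0.5] T [-0.02 -0.    0.06] g 5.1 q [-25.6 -22.4 110.6   0.   92.1 -99.5]
delta cm [ 5.73 32.74  5.  ] rv [ 22.74  19.41 -26.13] rows 9 per row [0.64 3.64 0.56] [ 2.53  2.16 -2.9 ]
cap [(array([ 0.4185, -0.1688, -0.003 ]), 0.75, array([279., 190.]))]
cap [(array([ 0.4209, -0.1716,  0.0009]), 0.62, array([276., 297.]))]
cap_bar [(array([ 0.4177, -0.1761,  0.0359]), 0.8, array([272., 199.]))]
cap_bar [(array([ 0.4178, -0.1717,  0.0378]), 0.71, array([275., 284.]))]
cap_lug [(array([ 0.4448, -0.1802,  0.0112]), 0.69, array([275., 218.]))]
cap_lug [(array([ 0.4442, -0.1825,  0.0102]), 0.86, array([288., 298.]))]
652 ((416.6780700683594, -170.706298828125), (13.266379356384277, 47.73818588256836), 73.5977783203125) [ 0.41595488 -0.17053928  0.04816977] 0.05058891905489894
```

View pics/wrist4.png

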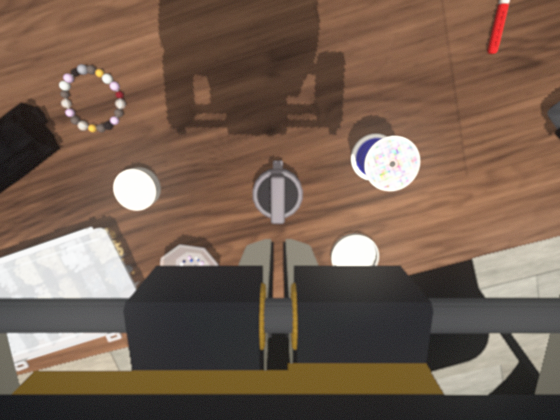

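View pics/side4c.png

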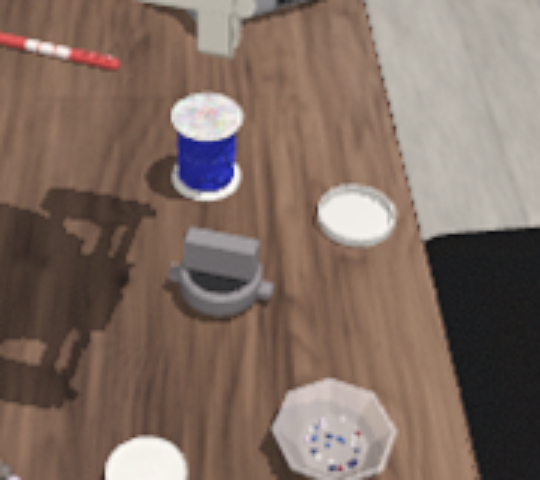

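step_arm(
  commands=[
    [[0.1,0,-2.0,0,0,0,5],[0.1,0,-2.5,0,0,0,5],[0,0,-2.0,0,0,0,5],[0,0,-2.0,0,0,0,5],[0,0,-1.0,0,0,0,5],[0,0,0,0,0,0,5],[0,0,0,0,0,0,5]],
  ],
)

```text
t: 6.98
tool_pos: [0.4123, -0.168, 0.063]
eef_rot: [[-0.014, 0.277, 0.961], [0.007, 0.961, -0.277], [-1.0, 0.003, -0.016]]
ft_force: [0.8, -0.6, 1.0]
grip_width: 0.501
```

```bash
python3 - <<'E'
from h import *
a=np.radians(73.8)
plan([.4165,-.1708,.025],Rtool([0,0,-1],[np.cos(a),np.sin(a),0]))
E
```

```text
t 6.98 pos [ 0.4123 -0.168   0.063 ] F [ 0.8 -0.6  1. ] T [ 0.04 -0.06  0.05] g 46.6 q [-25.5 -19.  118.2   0.   81.8 -99.4]
delta cm [ 0.42 -0.28 -3.8 ] rv [-0.42 -0.81 -0.12] rows 1 per row [ 0.42 -0.28 -3.8 ] [-0.42 -0.81 -0.12]
```

step_arm(
  commands=[
    [[0.2,-0.1,-0.8,-0.2,-0.4,-0.1,5],[0.2,-0.1,-0.8,-0.2,-0.4,0,5],[0,-0.1,-0.8,0,0,0,5],[0,0,-0.6,0,0,0,5],[0,0,-0.3,0,0,0,5],[0,0,0,0,0,0,5]],
  ],
)

```text
t: 7.48
tool_pos: [0.4181, -0.172, 0.0298]
eef_rot: [[0.005, 0.279, 0.96], [-0.002, 0.96, -0.279], [-1.0, -0.001, 0.005]]
ft_force: [-0.4, 0.1, 0.2]
grip_width: 0.536
```

```bash
python3 - <<'E'
from h import *
a=np.radians(73.8)
plan([.4165,-.1708,.025],Rtool([0,0,-1],[np.cos(a),np.sin(a),0]))
E
```

```text
t 7.48 pos [ 0.4181 -0.172   0.0298] F [-0.4  0.1  0.2] T [-0.03  0.09 -0.01] g 49.8 q [-25.6 -17.4 120.1   0.   77.  -99.4]
delta cm [-0.16  0.12 -0.48] rv [ 0.12  0.28 -0.01] rows 1 per row [-0.16  0.12 -0.48] [ 0.12  0.28 -0.01]
```

step_arm(
  commands=[
    [[-0.15,0.1,-0.45,0.1,0.3,0,4],[0,0,0,0,0,0,3],[0,0,0,0,0,0,1],[0,0,0,0,0,0,0],[0,0,0,0,0,0,0],[0,0,0,0,0,0,0],[0,0,0,0,0,0,0],[0,0,0,0,0,0,0],[0,0,0,0,0,0,0]],
  ],
)

```text
t: 8.23
tool_pos: [0.417, -0.1712, 0.026]
eef_rot: [[0.0, 0.279, 0.96], [-0.001, 0.96, -0.279], [-1.0, -0.001, 0.001]]
ft_force: [-0.3, -0.7, -0.2]
grip_width: 0.005
```

```bash
python3 - <<'E'
from h import *
a=np.radians(73.8)
plan([.4165,-.1708,.025],Rtool([0,0,-1],[np.cos(a),np.sin(a),0]))
E
```

```text
t 8.23 pos [ 0.417  -0.1712  0.026 ] F [-0.3 -0.7 -0.2] T [ 0.01 -0.   -0.05] g 0.5 q [-25.5 -17.2 120.3  -0.   76.8 -99.3]
delta cm [-0.05  0.04 -0.1 ] rv [ 0.05  0.03 -0.01] rows 1 per row [-0.05  0.04 -0.1 ] [ 0.05  0.03 -0.01]
```

```bash
python3 - <<'E'
from h import *
p=snap('wrist','wrist5')
p2=snap('side','side5');p3=snap('scene','scene5')
cv2.imwrite('pics/side5c.png',cv2.resize(p2['image'][200:360,200:380,::-1],None,fx=3,fy=3))
cv2.imwrite('pics/scene5c.png',cv2.resize(p3['image'][170:330,220:400,::-1],None,fx=3,fy=3))
E
```

```text
(no output)
```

View pics/wrist5.png

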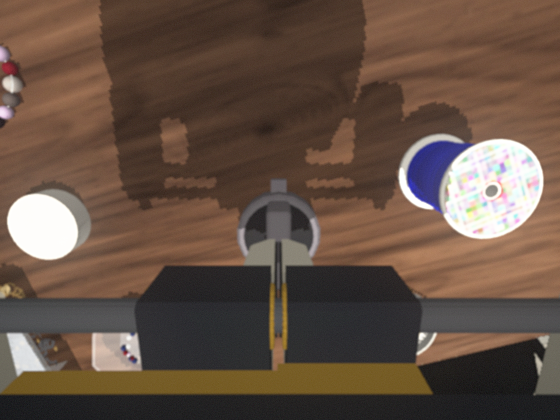

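View pics/side5c.png

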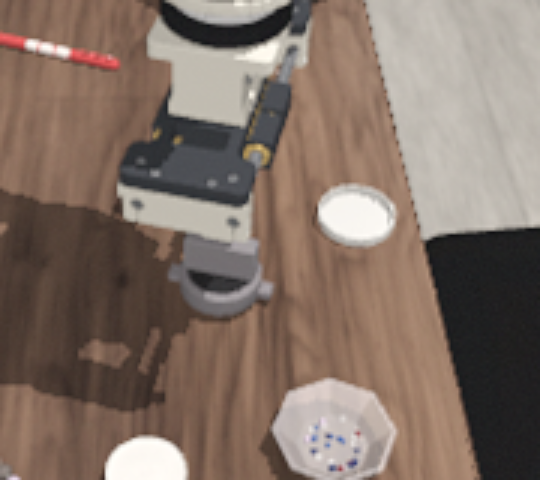

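View pics/scene5c.png

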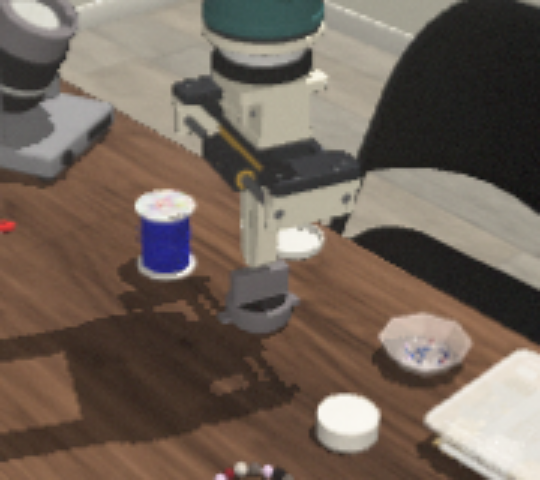

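```bash
python3 - <<'E'
from h import *
np.set_printoptions(precision=4,suppress=True)
s=status.observe(); print(s['t'],s['tool_pos'],s['ft_force'],s['grip_width'])
p=vision.get_image('wrist');X=cloud(p); print(pix(p,s['tool_pos']),'bar top',pix(p,[.4166,-.1707,.049]))
for v in (215,225,232,238,242,246,252,260): print(v,X[v,272],X[v,290])
p2=vision.get_image('side');Y=cloud(p2); print(pix(p2,s['tool_pos']),pix(p2,[.4166,-.1707,.049]))
# crop px -> image
for cx,cy in [(220,200),(220,215),(220,230),(220,238),(220,245),(220,255),(220,268)]:
    u,v=int(cx/3+200),int(cy/3+200); print(u,v,Y[v,u])
p3=vision.get_image('scene');print(pix(p3,s['tool_pos']),pix(p3,[.4166,-.1707,.049]))
Z=cloud(p3)
for cy in (240,250,260,266,272,285):
    u,v=int(262/3+220),int(cy/3+170); print(u,v,Z[v,u])
E
```

```text
8.3833 [ 0.417  -0.1712  0.0259] [-0.8929 -0.6443  0.4729] 0.004919403065749245
[276.6383 238.1503] bar top [277.0424 251.8053]
215 [ 0.3952 -0.1674  0.0486] [ 0.3986 -0.158   0.0463]
225 [ 0.4008 -0.169   0.0484] [ 0.4042 -0.1596  0.0463]
232 [ 0.4046 -0.1701  0.0488] [ 0.408  -0.1606  0.047 ]
238 [ 0.408  -0.1711  0.0486] [ 0.4121 -0.1617  0.0452]
242 [ 0.4064 -0.1704  0.0594] [ 0.409  -0.1614  0.0592]
246 [ 0.4066 -0.1704  0.0643] [ 0.4092 -0.1616  0.0642]
252 [ 0.4068 -0.1703  0.0717] [ 0.409  -0.1619  0.0723]
260 [ 0.407  -0.1702  0.0806] [ 0.4089 -0.1622  0.0817]
[273.9674 288.1589] [273.9896 279.6674]
273 266 [ 0.4093 -0.2675  0.1765]
273 271 [ 0.4096 -0.2646  0.163 ]
273 276 [ 0.41   -0.261   0.1484]
273 279 [ 0.4102 -0.2597  0.1403]
273 281 [ 0.4145 -0.1746  0.0493]
273 285 [ 0.4146 -0.1772  0.0411]
273 289 [ 0.4146 -0.1805  0.0334]
[306.0819 266.8649] [305.9859 258.8351]
307 250 [ 0.4055 -0.1857  0.0854]
307 253 [ 0.41   -0.1811  0.0732]
307 256 [ 0.4076 -0.1839  0.0672]
307 258 [ 0.4131 -0.178   0.0564]
307 260 [ 0.4164 -0.1745  0.0476]
307 265 [ 0.4127 -0.179   0.0372]
```

```bash
python3 - <<'E'
from h import *
import pickle
np.set_printoptions(precision=4,suppress=True)
p=pickle.load(open('w3.pkl','rb'));X=np.load('w3.npy'); R=np.array(p['R']);C=-R.T@p['t']; 
# camera->tool estimate: TCP measured ~ (.4146,-.168,.138)
print('cam',C,'cam z',R[2])
for u,v in [(215,243),(218,241),(205,255),(342,243),(338,241),(220,239)]: print(u,v,X[v,u]-np.array([.4146,-.168,.138]),p['range_z'][v,u])
s=status.observe(); q=vision.get_image('wrist'); R=np.array(q['R']);C=-R.T@q['t']; E=s['eef_rot']
print('cam in tool', E.T@(C-s['tool_pos']), 'axis', E.T@R[2])
Y=cloud(q)
for v in range(238,262,3): print(v,((Y[v,262:302:8]-s['tool_pos'])@E*1000).round(1).tolist())
E
```

```text
cam [ 0.3401 -0.148   0.3296] cam z [ 0.2739 -0.0761 -0.9587]
215 243 [-0.0177 -0.0287  0.035 ] 0.16937785
218 241 [-0.017  -0.0281  0.0309] 0.17344126
205 255 [-0.0184 -0.0303  0.0504] 0.15458596
342 243 [-0.0027  0.0357  0.0332] 0.17027599
338 241 [-0.0029  0.0342  0.0302] 0.17319532
220 239 [ 0.0414 -0.0757 -0.1374] 0.3544108
cam in tool [-0.1935  0.0008 -0.0725] axis [0.9657 0.0001 0.2597]
238 [[4.7, -9.5, 1.7], [-23.3, -3.6, -8.8], [-22.5, 0.8, -8.5], [-23.0, 5.3, -8.7], [4.8, 11.2, 1.7]]
241 [[-31.5, -7.6, -10.2], [-30.8, -3.4, -9.9], [-22.8, 0.9, -6.9], [-31.4, 5.1, -10.2], [-31.7, 9.3, -10.3]]
244 [[-35.6, -7.4, -10.1], [-35.3, -3.3, -10.0], [-31.5, 0.8, -8.5], [-34.3, 5.0, -9.6], [-35.8, 9.1, -10.2]]
247 [[-38.5, -7.3, -9.6], [-40.5, -3.2, -10.4], [-35.7, 0.8, -8.5], [-39.8, 4.9, -10.2], [-39.6, 8.9, -10.1]]
250 [[-43.0, -7.1, -9.9], [-43.9, -3.1, -10.2], [-39.9, 0.8, -8.6], [-43.4, 4.8, -10.0], [-43.3, 8.8, -10.0]]
253 [[-46.7, -6.9, -9.8], [-46.9, -3.0, -9.9], [-44.3, 0.8, -8.8], [-48.7, 4.7, -10.7], [-47.5, 8.6, -10.2]]
256 [[-51.1, -6.7, -10.2], [-49.3, -3.0, -9.4], [-47.4, 0.8, -8.6], [-50.8, 4.6, -10.1], [-51.2, 8.4, -10.2]]
259 [[-54.2, -6.6, -10.1], [-53.8, -2.9, -9.9], [-51.2, 0.8, -8.7], [-54.0, 4.6, -10.0], [-54.9, 8.2, -10.4]]
```

step_arm(
  commands=[
    [[0,0,0.2,0,0,0,5],[0,0,0,0,0,0,5],[0,0,0,0,0,0,5],[0,0,0,0,0,0,5],[0,0,0,0,0,0,5],[0,0,0,0,0,0,5]],
  ],
)

```text
t: 9.08
tool_pos: [0.417, -0.1712, 0.0282]
eef_rot: [[0.0, 0.279, 0.96], [-0.001, 0.96, -0.279], [-1.0, -0.001, 0.0]]
ft_force: [0.0, 0.7, 0.2]
grip_width: 0.384
```

```bash
python3 - <<'E'
from h import *
a=np.radians(73.8)
plan([.4166,-.1708,.002],Rtool([0,0,-1],[np.cos(a),np.sin(a),0]))
E
```

```text
t 9.08 pos [ 0.417  -0.1712  0.0282] F [0.  0.7 0.2] T [ 0.04  0.06 -0.04] g 35.7 q [-25.5 -17.3 120.2  -0.   77.  -99.3]
delta cm [-0.04  0.04 -2.62] rv [ 0.04  0.01 -0.01] rows 1 per row [-0.04  0.04 -2.62] [ 0.04  0.01 -0.01]
```

step_arm(
  commands=[
    [[0,0,-0.2,0,0,0,5],[0,0,-0.4,0,0,0,5],[0,0,-0.4,0,0,0,5],[0,0,-0.4,0,0,0,5],[0,0,0,0,0,0,5]],
  ],
)

```text
t: 9.5
tool_pos: [0.4168, -0.1711, 0.0125]
eef_rot: [[0.0, 0.279, 0.96], [-0.001, 0.96, -0.279], [-1.0, -0.001, 0.0]]
ft_force: [0.5, -0.5, -0.6]
grip_width: 0.54
```

```bash
python3 - <<'E'
from h import *
a=np.radians(73.8)
plan([.4166,-.1708,.002],Rtool([0,0,-1],[np.cos(a),np.sin(a),0]))
p2=snap('side','side6');p3=snap('scene','scene6')
a=cv2.resize(p2['image'][230:330,220:340,::-1],None,fx=3,fy=3);b=cv2.resize(p3['image'][210:310,250:370,::-1],None,fx=3,fy=3)
cv2.imwrite('pics/c6.png',np.hstack([a,b]))
E
```

```text
t 9.5 pos [ 0.4168 -0.1711  0.0125] F [ 0.5 -0.5 -0.6] T [ 0.03 -0.02 -0.03] g 50.2 q [-25.5 -16.4 121.1  -0.   75.3 -99.3]
delta cm [-0.02  0.03 -1.05] rv [ 0.04  0.01 -0.01] rows 1 per row [-0.02  0.03 -1.05] [ 0.04  0.01 -0.01]
```

View pics/c6.png

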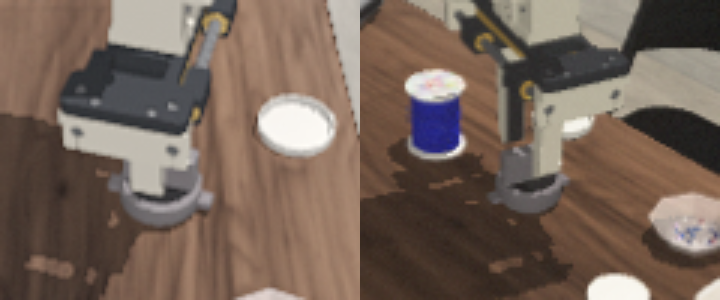

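step_arm(
  commands=[
    [[0,0,-0.2,0,0,0,4],[0,0,-0.3,0,0,0,3.5],[0,0,-0.2,0,0,0,3],[0,0,0,0,0,0,3]],
  ],
)

```text
t: 9.93
tool_pos: [0.4174, -0.1713, 0.0059]
eef_rot: [[0.001, 0.279, 0.96], [-0.001, 0.96, -0.279], [-1.0, -0.001, 0.002]]
ft_force: [-0.5, 0.1, -0.4]
grip_width: 0.337
```

```bash
python3 - <<'E'
from h import *
a=np.radians(73.8)
plan([.4166,-.1708,.002],Rtool([0,0,-1],[np.cos(a),np.sin(a),0]))
p2=snap('side','side7');p3=snap('scene','scene7')
a=cv2.resize(p2['image'][260:320,240:310,::-1],None,fx=6,fy=6,interpolation=2);b=cv2.resize(p3['image'][240:300,275:345,::-1],None,fx=5,fy=6,interpolation=2)
cv2.imwrite('pics/c7.png',np.hstack([a,b]))
s=status.observe();print(pix(p2,[.4166,-.1708,.022]),pix(p3,[.4166,-.1708,.022]))
E
```

```text
t 9.93 pos [ 0.4174 -0.1713  0.0059] F [-0.5  0.1 -0.4] T [ 0.06  0.01 -0.02] g 31.3 q [-25.5 -16.  121.4  -0.   74.5 -99.3]
delta cm [-0.08  0.05 -0.39] rv [ 0.07  0.08 -0.01] rows 1 per row [-0.08  0.05 -0.39] [ 0.07  0.08 -0.01]
[273.73470959 289.42254025] [305.84471414 268.20947373]
```

View pics/c7.png

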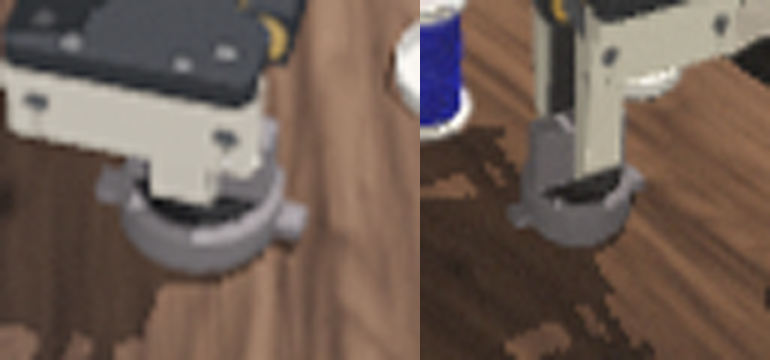

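step_arm(
  commands=[
    [[-0.1,0.05,-0.2,0,0,0,3],[0,0,0,0,0,0,2],[0,0,0,0,0,0,0.5],[0,0,0,0,0,0,0],[0,0,0,0,0,0,0],[0,0,0,0,0,0,0],[0,0,0,0,0,0,0]],
  ],
)

```text
t: 10.62
tool_pos: [0.4164, -0.1709, 0.0043]
eef_rot: [[0.002, 0.279, 0.96], [-0.002, 0.96, -0.279], [-1.0, -0.001, 0.002]]
ft_force: [0.1, 0.7, -1.0]
grip_width: 0.145
```

```bash
python3 - <<'E'
from h import *
a=np.radians(73.8)
plan([.4166,-.1708,.002],Rtool([0,0,-1],[np.cos(a),np.sin(a),0]))
E
```

```text
t 10.62 pos [ 0.4164 -0.1709  0.0043] F [ 0.1  0.7 -1. ] T [-0.   -0.03 -0.01] g 13.5 q [-25.5 -16.  121.6  -0.   74.3 -99.3]
delta cm [ 0.02  0.01 -0.23] rv [ 0.09  0.11 -0.01] rows 1 per row [ 0.02  0.01 -0.23] [ 0.09  0.11 -0.01]
```

Gripped at 13.5 mm; hold a moment and lift a little to check.

step_arm(
  commands=[
    [[0,0,0,0,0,0,0],[0,0,0.5,0,0,0,0],[0,0,1.0,0,0,0,0],[0,0,1.5,0,0,0,0],[0,0,2,0,0,0,0]],
  ],
)

```text
t: 11.03
tool_pos: [0.4143, -0.1698, 0.0537]
eef_rot: [[-0.004, 0.279, 0.96], [0.001, 0.96, -0.279], [-1.0, 0.0, -0.004]]
ft_force: [-0.3, -0.7, -0.7]
grip_width: 0.144
```

```bash
python3 - <<'E'
from h import *
plan(M+.075*nm,Rin(20))
p2=snap('side','side8');p3=snap('scene','scene8')
a=cv2.resize(p2['image'][220:320,220:340,::-1],None,fx=3,fy=3);b=cv2.resize(p3['image'][200:300,250:370,::-1],None,fx=3,fy=3)
cv2.imwrite('pics/c8.png',np.hstack([a,b]))
E
```

```text
t 11.03 pos [ 0.4143 -0.1698  0.0537] F [-0.3 -0.7 -0.7] T [0.01 0.01 0.03] g 13.4 q [-25.5 -18.8 118.9  -0.   80.1 -99.3]
delta cm [ 5.59 32.8  16.6 ] rv [ 22.89  19.45 -26.02] rows 10 per row [0.56 3.28 1.66] [ 2.29  1.95 -2.6 ]
```

View pics/c8.png

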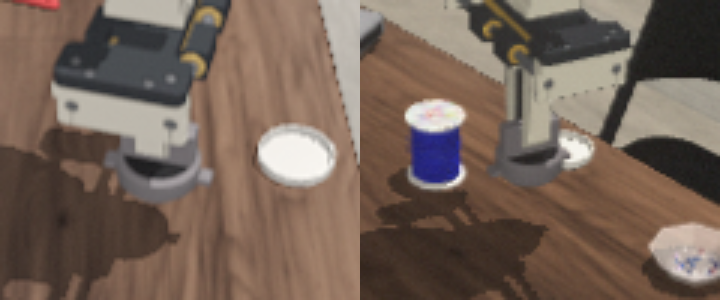

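step_arm(
  commands=[
    [[0,0.2,3.0,0,0,0,0],[0,0.3,4.0,0,0,0,0],[0.2,1.0,4.0,1.2,1.0,-1.3,0],[0.4,2.0,3.0,2.3,2.0,-2.6,0],[0.6,2.5,2.0,2.3,2.0,-2.6,0],[0.6,2.5,1.0,2.3,2.0,-2.6,0],[0.6,2.5,0.3,2.3,2.0,-2.6,0],[0.6,2.5,0,2.3,2.0,-2.6,0],[0.6,2.5,0,2.3,2.0,-2.6,0]],
  ],
)

```text
t: 11.88
tool_pos: [0.4498, -0.0053, 0.2403]
eef_rot: [[-0.183, 0.573, 0.799], [0.294, 0.807, -0.512], [-0.938, 0.141, -0.316]]
ft_force: [0.8, 0.3, -0.8]
grip_width: 0.149
```

```bash
python3 - <<'E'
from h import *
plan(M+.069*nm,Rin(20))
E
```

```text
t 11.88 pos [ 0.4498 -0.0053  0.2403] F [ 0.8  0.3 -0.8] T [-0.19 -0.17 -0.05] g 13.9 q [-14.2 -13.2  98.9  14.7 108.5 -67.2]
delta cm [ 1.9  16.61 -2.57] rv [ 7.63  6.33 -8.38] rows 5 per row [ 0.38  3.32 -0.51] [ 1.53  1.27 -1.68]
```

step_arm(
  commands=[
    [[0.3,2.3,0.2,1.1,0.9,-1.2,0],[0.3,2.5,0.1,1.1,0.9,-1.2,0],[0.3,2.5,-0.1,1.1,0.9,-1.2,0],[0.3,2.5,-0.4,1.1,0.9,-1.2,0],[0.3,2.3,-0.6,1.1,0.9,-1.2,0],[0.2,1.5,-0.5,1.0,0.9,-1.2,0],[0,0,0,0,0,0,0]],
  ],
)

```text
t: 12.47
tool_pos: [0.4677, 0.14, 0.2248]
eef_rot: [[-0.23, 0.691, 0.685], [0.432, 0.703, -0.565], [-0.872, 0.166, -0.46]]
ft_force: [0.0, -0.6, -1.3]
grip_width: 0.146
```

```bash
python3 - <<'E'
from h import *
plan(M+.069*nm,Rin(20))
E
```

```text
t 12.47 pos [0.4677 0.14   0.2248] F [ 0.  -0.6 -1.3] T [-0.34 -0.07  0.03] g 13.6 q [ -3.   -9.7  99.4  25.7 104.9 -47.3]
delta cm [ 0.11  2.08 -1.03] rv [ 0.65  0.26 -0.68] rows 1 per row [ 0.11  2.08 -1.03] [ 0.65  0.26 -0.68]
```

step_arm(
  commands=[
    [[0.05,0.7,-0.3,0.3,0.1,-0.3,0],[0.05,0.8,-0.4,0.3,0.1,-0.3,0],[0,0.5,-0.3,0,0,0,0],[0,0,0,0,0,0,0],[0,0,0,0,0,0,0]],
  ],
)

```text
t: 12.88
tool_pos: [0.4687, 0.1601, 0.2138]
eef_rot: [[-0.227, 0.699, 0.678], [0.442, 0.695, -0.567], [-0.868, 0.171, -0.467]]
ft_force: [-0.1, 0.6, -1.4]
grip_width: 0.146
```

```bash
python3 - <<'E'
from h import *
import pickle
plan(M+.069*nm,Rin(20))
P=[]
for n in ('wrist','side','scene'):
    p=snap(n,n+'9'); P.append(p)
pickle.dump(P,open('p9.pkl','wb'))
print(P[0]['cx'],[pix(P[0],M+d*nm).round(1) for d in (0,.005)])
a=cv2.resize(P[1]['image'][90:210,220:340,::-1],None,fx=3.3,fy=3.3,interpolation=2);b=cv2.resize(P[2]['image'][100:220,170:290,::-1],None,fx=3.3,fy=3.3,interpolation=2)
cv2.imwrite('pics/c9.png',np.hstack([a,b]))
E
```

```text
t 12.88 pos [0.4687 0.1601 0.2138] F [-0.1  0.6 -1.4] T [-0.38 -0.14  0.02] g 13.6 q [ -1.2  -9.5 100.3  26.7 102.9 -45.7]
delta cm [0.01 0.07 0.07] rv [ 0.13  0.13 -0.11] rows 1 per row [0.01 0.07 0.07] [ 0.13  0.13 -0.11]
277.89852230681 [array([278.5, 208.3]), array([278.6, 209.9])]
```

View pics/wrist9.png

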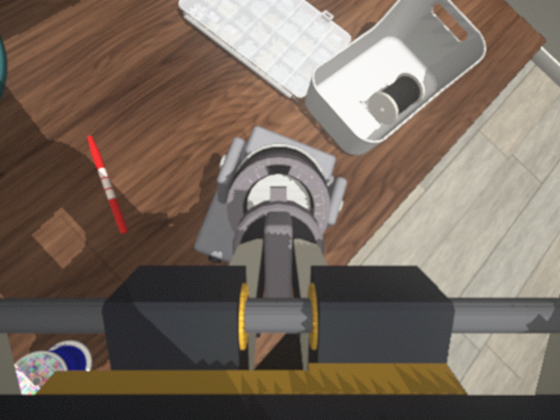

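View pics/c9.png

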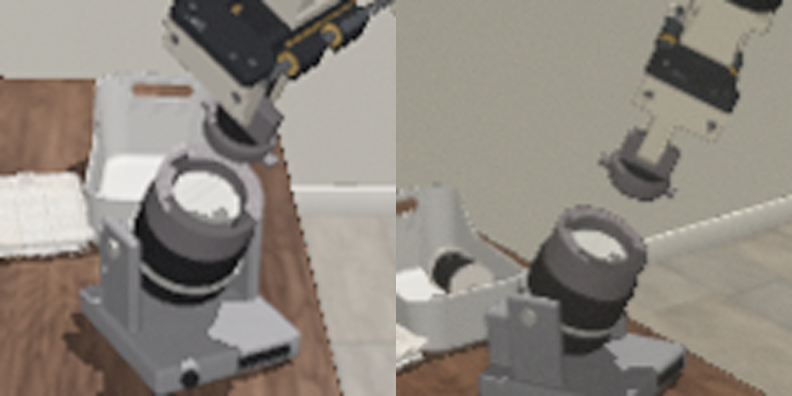

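```bash
python3 - <<'E'
from h import *
import pickle
P=pickle.load(open('p9.pkl','rb'));p=P[0]
im=cv2.resize(p['image'][140:260,220:340,::-1],None,fx=5,fy=5,interpolation=cv2.INTER_CUBIC)
def dr(X,c):
    u=pix(p,X); q=(u-[220,140]+.5)*5-.5; cv2.circle(im,tuple(int(a) for a in q),3,c,-1)
for t in np.radians(np.arange(0,360,10)): dr(M+.043*(np.cos(t)*xm+np.sin(t)*ym),(0,255,0)); dr(M+.030*(np.cos(t)*xm+np.sin(t)*ym),(255,0,0))
g=lambda a,r: M+r*(np.cos(np.radians(a))*xm+np.sin(np.radians(a))*ym)
for r in (.03,.0375,.045): dr(g(20,r),(0,0,255))
# cap predicted
R=Rin(20); T=np.array([.4687,.1601,.2138]); E=np.array([[-0.227, 0.699, 0.678], [0.442, 0.695, -0.567], [-0.868, 0.171, -0.467]])
F=T+.0043*E[:,0]
for d in (-.035,.035): dr(F-.0095*E[:,0]+d*E[:,2],(0,255,255))
for t in np.radians(np.arange(0,360,15)): dr(F-.022*E[:,0]+.0275*(np.cos(t)*E[:,2]+np.sin(t)*E[:,1]),(255,255,0))
cv2.imwrite('pics/w9c.png',im)
E
```

```text
(no output)
```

View pics/w9c.png

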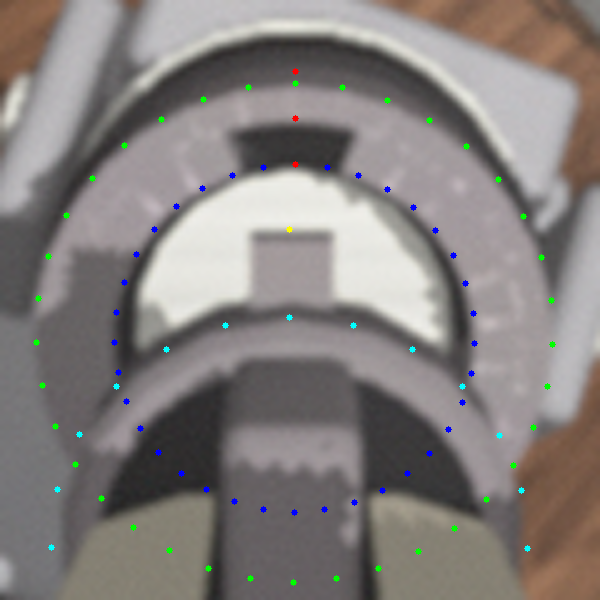

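step_arm(
  commands=[
    [[-0.2,0.45,-0.7,0,0,0,0],[-0.2,0.45,-0.8,0,0,0,0],[-0.2,0.45,-0.8,0,0,0,0],[-0.2,0.4,-0.8,0,0,0,0],[-0.2,0.3,-0.6,0,0,0,0],[0,0,0,0,0,0,0]],
  ],
)

```text
t: 13.53
tool_pos: [0.4575, 0.182, 0.1729]
eef_rot: [[-0.226, 0.7, 0.678], [0.442, 0.694, -0.568], [-0.868, 0.171, -0.467]]
ft_force: [0.7, 0.2, 0.1]
grip_width: 0.144
```

```bash
cat >> h.py <<'E'
def ins(h,th=20,c=.0043):
    s=status.observe(); d=s['tool_pos']-M; E=s['eef_rot']
    b=E[:,2]; print('foot h %.1f off x %.1f y %.1f mm'%((d@nm-c)*1000,d@xm*1000,d@ym*1000),'bar ang %.1f'%np.degrees(np.arctan2(-(b@ym),-(b@xm))),'tilt %.2f'%np.degrees(np.arccos(min(1,-E[:,0]@nm))),'Fn %.1f Fx %.1f Fy %.1f'%tuple(s['ft_force']@np.c_[nm,xm,ym]))
    plan(M+(h+c)*nm,Rin(th))
E
python3 - <<'E'
from h import *
ins(.004)
E
```

```text
foot h 16.6 off x -0.1 y 0.3 mm bar ang 20.1 tilt 0.21 Fn 0.2 Fx -0.1 Fy -0.7
t 13.53 pos [0.4575 0.182  0.1729] F [0.7 0.2 0.1] T [-0.38 -0.1  -0.02] g 13.4 q [  1.1  -9.9 104.5  26.8  98.5 -45.2]
delta cm [-0.26  0.58 -1.09] rv [ 0.15  0.15 -0.03] rows 1 per row [-0.26  0.58 -1.09] [ 0.15  0.15 -0.03]
```

step_arm(
  commands=[
    [[-0.1,0.25,-0.4,0.1,0.1,0,0],[-0.1,0.2,-0.4,0,0,0,0],[-0.05,0.1,-0.3,0,0,0,0],[0,0,0,0,0,0,0]],
  ],
)

```text
t: 13.87
tool_pos: [0.4545, 0.1883, 0.1605]
eef_rot: [[-0.229, 0.7, 0.677], [0.444, 0.694, -0.567], [-0.866, 0.171, -0.469]]
ft_force: [-0.3, 0.1, -0.8]
grip_width: 0.147
```

```bash
python3 - <<'E'
from h import *
ins(-.007)
E
```

```text
foot h 2.4 off x -0.2 y 0.1 mm bar ang 20.1 tilt 0.05 Fn -0.8 Fx -0.2 Fy 0.3
t 13.87 pos [0.4545 0.1883 0.1605] F [-0.3  0.1 -0.8] T [-0.27 -0.18 -0.02] g 13.7 q [  1.7  -9.7 105.6  27.   97.2 -45.2]
delta cm [-0.21  0.44 -0.8 ] rv [ 0.04  0.02 -0.06] rows 1 per row [-0.21  0.44 -0.8 ] [ 0.04  0.02 -0.06]
```

step_arm(
  commands=[
    [[-0.05,0.12,-0.25,0,0,0,0],[-0.07,0.13,-0.25,0,0,0,0],[-0.07,0.13,-0.25,0,0,0,0],[0,0,0,0,0,0,0]],
  ],
)

```text
t: 14.2
tool_pos: [0.4528, 0.1923, 0.1526]
eef_rot: [[-0.228, 0.7, 0.677], [0.444, 0.694, -0.567], [-0.867, 0.171, -0.469]]
ft_force: [0.1, -0.0, -1.4]
grip_width: 0.147
```

```bash
python3 - <<'E'
from h import *
ins(-.012)
E
```

```text
foot h -6.6 off x -0.4 y -0.2 mm bar ang 20.1 tilt 0.06 Fn -1.2 Fx -0.7 Fy -0.0
t 14.2 pos [0.4528 0.1923 0.1526] F [ 0.1 -0.  -1.4] T [-0.33 -0.1   0.02] g 13.7 q [  2.2  -9.7 106.3  27.1  96.3 -45.1]
delta cm [-0.15  0.26 -0.45] rv [ 0.04  0.06 -0.04] rows 1 per row [-0.15  0.26 -0.45] [ 0.04  0.06 -0.04]
```

step_arm(
  commands=[
    [[-0.05,0.1,-0.12,0,0,0,0],[-0.05,0.08,-0.15,0,0,0,0],[-0.04,0.06,-0.13,0,0,0,0],[0,0,0,0,0,0,0]],
  ],
)

```text
t: 14.53
tool_pos: [0.4515, 0.1949, 0.1486]
eef_rot: [[-0.227, 0.7, 0.677], [0.444, 0.694, -0.567], [-0.867, 0.172, -0.468]]
ft_force: [-0.5, -1.2, 0.1]
grip_width: 0.149
```

```bash
python3 - <<'E'
from h import *
ins(-.014)
E
```

```text
foot h -11.6 off x 0.1 y -0.2 mm bar ang 20.1 tilt 0.09 Fn 0.6 Fx -0.7 Fy 1.0
t 14.53 pos [0.4515 0.1949 0.1486] F [-0.5 -1.2  0.1] T [-0.36 -0.13 -0.02] g 13.8 q [  2.5  -9.7 106.7  27.1  95.8 -45.1]
delta cm [-0.07  0.09 -0.22] rv [ 0.04  0.1  -0.03] rows 1 per row [-0.07  0.09 -0.22] [ 0.04  0.1  -0.03]
```

step_arm(
  commands=[
    [[-0.07,0.1,-0.2,0,0,0,0],[-0.05,0.1,-0.2,0,0,0,0],[-0.05,0.1,-0.18,0,0,0,0],[0,0,0,0,0,0,0]],
  ],
)

```text
t: 14.87
tool_pos: [0.4501, 0.1978, 0.1431]
eef_rot: [[-0.226, 0.7, 0.678], [0.444, 0.693, -0.568], [-0.867, 0.173, -0.467]]
ft_force: [0.7, -4.2, 3.9]
grip_width: 0.148
```

```bash
python3 - <<'E'
from h import *
ins(-.0215)
E
```

```text
foot h -17.9 off x 0.2 y -0.3 mm bar ang 20.1 tilt 0.18 Fn 5.4 Fx -1.6 Fy 1.3
t 14.87 pos [0.4501 0.1978 0.1431] F [ 0.7 -4.2  3.9] T [-0.53 -0.02  0.11] g 13.8 q [  2.8  -9.8 107.2  27.1  95.2 -45. ]
delta cm [-0.1   0.14 -0.32] rv [ 0.07  0.19 -0.02] rows 1 per row [-0.1   0.14 -0.32] [ 0.07  0.19 -0.02]
```

step_arm(
  commands=[
    [[-0.05,0.08,-0.18,0,0.1,0,0],[-0.05,0.08,-0.18,0,0.1,0,0],[0,0,0,0,0,0,0],[0,0,0,0,0,0,0]],
  ],
)

```text
t: 15.2
tool_pos: [0.4494, 0.1993, 0.1402]
eef_rot: [[-0.228, 0.7, 0.677], [0.443, 0.693, -0.568], [-0.867, 0.171, -0.469]]
ft_force: [-0.5, -5.4, 5.4]
grip_width: 0.149
```

```bash
python3 - <<'E'
from h import *
ins(-.0217)
E
```

```text
foot h -21.2 off x 0.2 y -0.3 mm bar ang 20.0 tilt 0.09 Fn 7.0 Fx -1.2 Fy 2.9
t 15.2 pos [0.4494 0.1993 0.1402] F [-0.5 -5.4  5.4] T [-0.68  0.23  0.28] g 13.9 q [  3.   -9.6 107.4  27.2  94.9 -44.9]
delta cm [-0.03 -0.01 -0.05] rv [ 0.08  0.05 -0.02] rows 1 per row [-0.03 -0.01 -0.05] [ 0.08  0.05 -0.02]
```

step_arm(
  commands=[
    [[-0.02,0.02,-0.05,0,0,0,0],[-0.01,0.01,-0.03,-0.7,1.3,-2.6,0],[-0.01,0.01,-0.03,-1.1,2.2,-4.3,0],[-0.01,0.01,-0.02,-1.1,2.2,-4.3,0],[0,0,0,0,0,0,0]],
  ],
)

```text
t: 15.62
tool_pos: [0.45, 0.2001, 0.1405]
eef_rot: [[-0.224, 0.839, 0.496], [0.445, 0.541, -0.714], [-0.867, 0.061, -0.495]]
ft_force: [-0.0, -5.9, 4.4]
grip_width: 0.147
```

```bash
python3 - <<'E'
from h import *
ins(-.0217,-70)
E
```

```text
foot h -21.2 off x 0.7 y -1.3 mm bar ang 6.6 tilt 0.25 Fn 6.4 Fx -2.4 Fy 2.7
t 15.62 pos [0.45   0.2001 0.1405] F [-0.  -5.9  4.4] T [-0.72  0.28  0.31] g 13.7 q [  3.   -9.7 107.4  27.2  94.7 -31.5]
delta cm [-0.1  -0.09 -0.08] rv [-17.34  34.26 -66.29] rows 11 per row [-0.01 -0.01 -0.01] [-1.58  3.11 -6.03]
```

step_arm(
  commands=[
    [[-0.05,-0.02,-0.03,-1.1,2.2,-4.3,0],[-0.04,-0.02,-0.03,-1.1,2.2,-4.3,0],[-0.02,0,-0.03,-1.1,2.2,-4.3,0],[-0.02,0,-0.03,-1.1,2.2,-4.3,0],[-0.02,0,-0.03,-1.1,2.2,-4.3,0],[0,0,0,0,0,0,0]],
  ],
)

```text
t: 16.12
tool_pos: [0.4504, 0.2002, 0.1408]
eef_rot: [[-0.219, 0.973, 0.079], [0.447, 0.171, -0.878], [-0.868, -0.157, -0.472]]
ft_force: [-0.8, -5.4, 5.0]
grip_width: 0.145
```

```bash
python3 - <<'E'
from h import *
ins(-.0217,-70)
E
```

```text
foot h -20.8 off x 0.7 y -1.7 mm bar ang -19.4 tilt 0.59 Fn 6.5 Fx -1.3 Fy 3.2
t 16.12 pos [0.4504 0.2002 0.1408] F [-0.8 -5.4  5. ] T [-0.77  0.35  0.3 ] g 13.5 q [  3.   -9.9 107.6  27.3  94.5  -5.5]
delta cm [-0.14 -0.09 -0.11] rv [-11.37  23.06 -43.64] rows 8 per row [-0.02 -0.01 -0.01] [-1.42  2.88 -5.46]
```

step_arm(
  commands=[
    [[-0.08,0.0,-0.08,-1.2,2.4,-4.3,0],[-0.06,0.0,-0.05,-1.2,2.4,-4.3,0],[-0.04,0,-0.04,-1.2,2.4,-4.3,0],[-0.03,0,-0.04,-1.1,2.2,-4.3,0],[0,0,0,0,0,0,0]],
  ],
)

```text
t: 16.53
tool_pos: [0.4501, 0.2005, 0.1405]
eef_rot: [[-0.223, 0.935, -0.276], [0.443, -0.155, -0.883], [-0.868, -0.319, -0.38]]
ft_force: [-2.9, -5.7, 4.9]
grip_width: 0.152
```

```bash
python3 - <<'E'
from h import *
ins(-.0217,-70)
E
```

```text
foot h -21.3 off x 1.0 y -1.5 mm bar ang -40.5 tilt 0.34 Fn 6.1 Fx -0.8 Fy 5.2
t 16.53 pos [0.4501 0.2005 0.1405] F [-2.9 -5.7  4.9] T [-0.75  0.33  0.31] g 14.1 q [  3.1  -9.8 107.4  27.2  94.7  15.7]
delta cm [-0.11 -0.13 -0.08] rv [ -6.56  13.4  -25.5 ] rows 5 per row [-0.02 -0.03 -0.02] [-1.31  2.68 -5.1 ]
```

step_arm(
  commands=[
    [[-0.05,-0.03,-0.05,-1.1,2.3,-4.3,0],[-0.04,-0.03,-0.04,-1.1,2.3,-4.3,0],[-0.04,-0.02,-0.04,-1.1,2.3,-4.3,0],[-0.03,-0.02,-0.04,-1.1,2.3,-4.3,0],[0,0,0,0,0,0,0]],
  ],
)

```text
t: 16.95
tool_pos: [0.4502, 0.2, 0.1406]
eef_rot: [[-0.225, 0.774, -0.592], [0.446, -0.458, -0.769], [-0.866, -0.437, -0.242]]
ft_force: [-0.2, -5.9, 5.2]
grip_width: 0.149
```

```bash
python3 - <<'E'
from h import *
ins(-.0217,-70)
E
```

```text
foot h -21.0 off x 0.6 y -1.4 mm bar ang -61.4 tilt 0.22 Fn 7.1 Fx -1.9 Fy 2.9
t 16.95 pos [0.4502 0.2    0.1406] F [-0.2 -5.9  5.2] T [-0.85  0.34  0.27] g 13.9 q [  3.   -9.7 107.4  27.3  94.8  36.5]
delta cm [-0.12 -0.08 -0.08] rv [-2.01  4.02 -7.35] rows 2 per row [-0.06 -0.04 -0.04] [-1.    2.01 -3.67]
```

step_arm(
  commands=[
    [[-0.04,-0.02,-0.05,-0.8,1.6,-3.0,0],[-0.03,-0.02,-0.04,-0.8,1.6,-3.0,0],[-0.02,0,-0.03,-0.5,1.0,-2.0,0],[0,0,0,0,0,0,0]],
  ],
)

```text
t: 17.28
tool_pos: [0.4505, 0.1998, 0.1405]
eef_rot: [[-0.223, 0.663, -0.715], [0.447, -0.582, -0.679], [-0.866, -0.471, -0.166]]
ft_force: [-0.4, -6.0, 4.7]
grip_width: 0.15
```

```bash
python3 - <<'E'
from h import *
ins(-.0217,-70)
s=status.observe(); print('Tn',s['ft_torque']@nm)
E
```

```text
foot h -21.0 off x 0.3 y -1.6 mm bar ang -71.1 tilt 0.32 Fn 6.7 Fx -2.1 Fy 3.1
t 17.28 pos [0.4505 0.1998 0.1405] F [-0.4 -6.   4.7] T [-0.7   0.34  0.34] g 13.9 q [  2.9  -9.7 107.4  27.3  94.7  46.2]
delta cm [-0.14 -0.06 -0.08] rv [ 0.17 -0.23  1.14] rows 1 per row [-0.14 -0.06 -0.08] [ 0.17 -0.23  1.14]
Tn -0.012958691367837236
```

step_arm(
  commands=[
    [[-0.02,0,-0.03,-0.5,1.0,-1.9,0],[-0.02,0,-0.03,-0.5,1.0,-1.9,0],[0,0,0,0,0,0,0]],
  ],
)

```text
t: 17.53
tool_pos: [0.4511, 0.1991, 0.14]
eef_rot: [[-0.221, 0.604, -0.765], [0.445, -0.636, -0.631], [-0.868, -0.48, -0.128]]
ft_force: [-1.8, -4.0, 3.1]
grip_width: 0.15
```

```bash
python3 - <<'E'
from h import *
ins(-.0217,-70)
s=status.observe(); print('Tn',s['ft_torque']@nm)
p=snap('wrist','wrist10')
cv2.imwrite('pics/w10c.png',cv2.resize(p['image'][120:300,190:370,::-1],None,fx=3.3,fy=3.3,interpolation=2))
E
```

```text
foot h -21.0 off x -0.8 y -1.8 mm bar ang -75.7 tilt 0.43 Fn 4.1 Fx -0.9 Fy 3.4
t 17.53 pos [0.4511 0.1991 0.14  ] F [-1.8 -4.   3.1] T [-0.52  0.13  0.69] g 14.0 q [  2.9  -9.7 107.4  27.2  94.6  50.8]
delta cm [-0.2   0.01 -0.03] rv [ 1.32 -2.16  5.13] rows 1 per row [-0.2   0.01 -0.03] [ 1.32 -2.16  5.13]
Tn 0.42133743042385025
```

View pics/w10c.png

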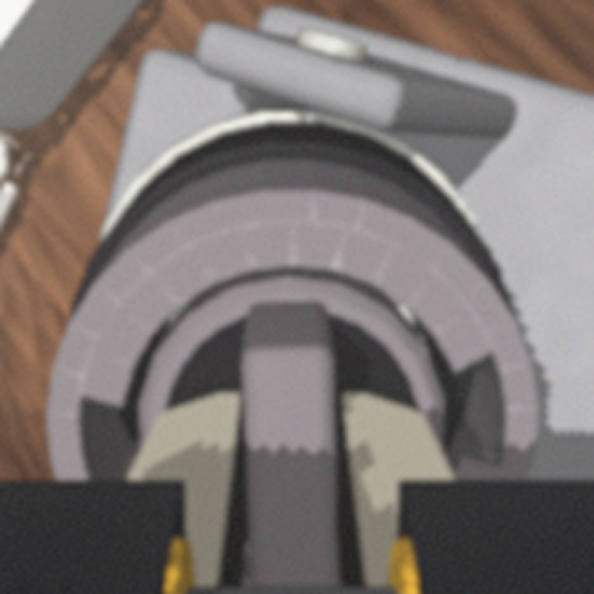

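step_arm(
  commands=[
    [[-0.03,-0.02,0,0.3,-0.7,1.3,0],[0.02,-0.04,0.09,0.2,-0.3,0.6,0],[0.02,-0.04,0.09,0,0,0,0],[0,0,0,0,0,0,0]],
  ],
)

```text
t: 17.92
tool_pos: [0.4516, 0.1981, 0.1419]
eef_rot: [[-0.22, 0.636, -0.74], [0.445, -0.609, -0.656], [-0.868, -0.474, -0.149]]
ft_force: [0.6, -4.0, 3.2]
grip_width: 0.145
```

```bash
python3 - <<'E'
from h import *
ins(-.017,-70)
s=status.observe(); print('Tn',s['ft_torque']@nm)
E
```

```text
foot h -18.8 off x -0.8 y -1.7 mm bar ang -73.3 tilt 0.49 Fn 4.6 Fx -1.7 Fy 1.3
t 17.92 pos [0.4516 0.1981 0.1419] F [ 0.6 -4.   3.2] T [-0.5   0.16  0.22] g 13.4 q [  2.8  -9.8 107.3  27.2  94.7  48.3]
delta cm [-0.15 -0.1   0.19] rv [ 0.76 -1.04  3.08] rows 1 per row [-0.15 -0.1   0.19] [ 0.76 -1.04  3.08]
Tn 0.004168967165577007
```

step_arm(
  commands=[
    [[0.02,-0.04,0.09,0,0,0,0],[0.02,-0.04,0.09,0,0,0,0],[0,0,0,0,0,0,0]],
  ],
)

```text
t: 18.17
tool_pos: [0.452, 0.1972, 0.1436]
eef_rot: [[-0.22, 0.635, -0.74], [0.445, -0.61, -0.656], [-0.868, -0.474, -0.148]]
ft_force: [1.9, -3.0, 2.1]
grip_width: 0.146
```

```bash
python3 - <<'E'
from h import *
ins(-.017,-70)
s=status.observe(); print('Tn',s['ft_torque']@nm)
E
```

```text
foot h -16.8 off x -0.8 y -1.7 mm bar ang -73.4 tilt 0.48 Fn 3.6 Fx -2.0 Fy -0.3
t 18.17 pos [0.452  0.1972 0.1436] F [ 1.9 -3.   2.1] T [-0.5  -0.02  0.11] g 13.6 q [  2.7  -9.8 107.2  27.2  94.9  48.4]
delta cm [-0.19 -0.01  0.02] rv [ 0.77 -1.07  3.13] rows 1 per row [-0.19 -0.01  0.02] [ 0.77 -1.07  3.13]
Tn -0.012599570777169366
```

step_arm(
  commands=[
    [[0.02,-0.04,0.09,0,0,0,0],[0,0,0,0,0,0,0]],
  ],
)

```text
t: 18.33
tool_pos: [0.4521, 0.1969, 0.1443]
eef_rot: [[-0.221, 0.635, -0.741], [0.445, -0.61, -0.655], [-0.868, -0.475, -0.148]]
ft_force: [0.8, -3.0, 1.6]
grip_width: 0.147
```

```bash
python3 - <<'E'
from h import *
ins(-.017,-70)
s=status.observe(); print('Tn',s['ft_torque']@nm)
E
```

```text
foot h -16.0 off x -0.8 y -1.7 mm bar ang -73.4 tilt 0.45 Fn 2.9 Fx -1.8 Fy 0.7
t 18.33 pos [0.4521 0.1969 0.1443] F [ 0.8 -3.   1.6] T [-0.48 -0.02  0.04] g 13.7 q [  2.6  -9.8 107.1  27.2  95.   48.4]
delta cm [-0.2   0.02 -0.05] rv [ 0.77 -1.11  3.15] rows 1 per row [-0.2   0.02 -0.05] [ 0.77 -1.11  3.15]
Tn -0.06659043801631372
```

step_arm(
  commands=[
    [[0.02,-0.04,0.09,0,0,0,0],[0.01,-0.02,0.05,0,0,0,0],[0,0,0,0,0,0,0]],
  ],
)

```text
t: 18.58
tool_pos: [0.4521, 0.1969, 0.1442]
eef_rot: [[-0.222, 0.634, -0.741], [0.446, -0.61, -0.655], [-0.867, -0.476, -0.147]]
ft_force: [1.3, -3.6, 2.6]
grip_width: 0.145
```

```bash
python3 - <<'E'
from h import *
ins(-.017,-70)
s=status.observe(); print('Tn',s['ft_torque']@nm)
E
```

```text
foot h -16.1 off x -0.7 y -1.6 mm bar ang -73.4 tilt 0.39 Fn 4.2 Fx -2.0 Fy 0.5
t 18.58 pos [0.4521 0.1969 0.1442] F [ 1.3 -3.6  2.6] T [-0.53 -0.23  0.1 ] g 13.5 q [  2.6  -9.7 107.1  27.2  95.1  48.4]
delta cm [-0.2   0.02 -0.04] rv [ 0.73 -1.19  3.17] rows 1 per row [-0.2   0.02 -0.04] [ 0.73 -1.19  3.17]
Tn 0.06314867031305066
```

step_arm(
  commands=[
    [[0,0,0,0,0,0,2],[0,0,0,0,0,0,3],[0,0,0,0,0,0,3.5],[0,0,0,0,0,0,3.5],[0,0,0,0,0,0,3.5]],
  ],
)

```text
t: 19.0
tool_pos: [0.4516, 0.1971, 0.1446]
eef_rot: [[-0.223, 0.634, -0.741], [0.446, -0.609, -0.656], [-0.867, -0.477, -0.147]]
ft_force: [-0.0, -0.0, 0.1]
grip_width: 0.37
```

```bash
python3 - <<'E'
from h import *
ins(-.017,-70)
E
```

```text
foot h -16.0 off x -0.2 y -1.4 mm bar ang -73.4 tilt 0.33 Fn 0.1 Fx 0.0 Fy 0.0
t 19.0 pos [0.4516 0.1971 0.1446] F [-0.  -0.   0.1] T [-0.33  0.03  0.03] g 34.4 q [  2.6  -9.7 107.1  27.3  95.2  48.4]
delta cm [-0.15  0.   -0.08] rv [ 0.7  -1.25  3.13] rows 1 per row [-0.15  0.   -0.08] [ 0.7  -1.25  3.13]
```

Released; retreat along the axis (slowly at first) and look.

step_arm(
  commands=[
    [[0.1,-0.2,0.4,0,0,0,3.5],[0.2,-0.35,0.7,0,0,0,3.5],[0.4,-0.8,1.6,0,0,0,3.5],[0.6,-1.1,2.2,0,0,0,3.5],[0.6,-1.1,2.2,0,0,0,3.5],[0.6,-1.1,2.2,0,0,0,3.5],[0,0,0,0,0,0,3.5]],
  ],
)

```text
t: 19.58
tool_pos: [0.4766, 0.1476, 0.2441]
eef_rot: [[-0.225, 0.634, -0.74], [0.446, -0.608, -0.657], [-0.866, -0.477, -0.146]]
ft_force: [-0.1, -0.2, 0.2]
grip_width: 0.375
```

```bash
python3 - <<'E'
from h import *
import pickle
np.set_printoptions(precision=4,suppress=True)
ins(-.017,-70)
P=[]
for n in ('wrist','side','scene'):
    p=snap(n,n+'11'); P.append(p)
    for q in ['cap','cap_bar']:
        print(n,q,[(((a['at']-M)@np.c_[xm,ym,nm]*1000).round(1),round(a['p'],2)) for a in models.spot_point(q,p)[:1]])
p=P[0];u=pix(p,M).astype(int);print(u)
a=cv2.resize(p['image'][max(0,u[1]-60):u[1]+60,u[0]-60:u[0]+60,::-1],(600,600),interpolation=2)
cv2.imwrite('pics/w11c.png',a)
A=(cloud(p).reshape(-1,3)-M)@np.c_[xm,ym,nm]*1000; A=A[np.isfinite(A).all(1)]; A=A[np.hypot(A[:,0],A[:,1])<40]
t=A[(A[:,2]>22)&(A[:,2]<45)]; print('bar',len(t),cv2.minAreaRect(t[:,:2].astype(np.float32)),np.percentile(t[:,2],[5,50,95]))
r=np.hypot(A[:,0],A[:,1]); k=A[(r>22)&(r<26.5)&(abs(A[:,2])<15)]; print('plug top',len(k),np.percentile(k[:,2],[5,25,50,75,95])); k=A[(r>34)&(r<41)]; print('collar',len(k),np.percentile(k[:,2],[5,50,95]))
b=cv2.resize(P[1]['image'][90:210,220:340,::-1],None,fx=3.3,fy=3.3,interpolation=2);c=cv2.resize(P[2]['image'][100:220,170:290,::-1],None,fx=3.3,fy=3.3,interpolation=2)
cv2.imwrite('pics/c11.png',np.hstack([b,c]))
E
```

```text
foot h 98.0 off x 1.5 y -0.9 mm bar ang -73.4 tilt 0.21 Fn 0.3 Fx -0.0 Fy 0.2
t 19.58 pos [0.4766 0.1476 0.2441] F [-0.1 -0.2  0.2] T [-0.25 -0.02  0.  ] g 34.9 q [ -2.6  -9.   97.2  26.9 105.8  47.9]
delta cm [ -2.65   4.96 -10.03] rv [ 0.74 -1.33  3.04] rows 3 per row [-0.88  1.65 -3.34] [ 0.25 -0.44  1.01]
wrist cap [(array([  1.7,  -4. , -14.4]), 0.71)]
wrist cap_bar [(array([-1. ,  6.9, 20.9]), 0.85)]
side cap [(array([ -0.5,  -0.4, -15.2]), 0.83)]
side cap_bar [(array([-3.5,  3.2, 19.7]), 0.87)]
scene cap [(array([ -2.7,  -1.2, -12.5]), 0.78)]
scene cap_bar [(array([-1. ,  4.2, 24.3]), 0.47)]
[279 200]
bar 938 ((-0.04017876833677292, -0.6666545867919922), (13.795530319213867, 46.97394943237305), 16.651153564453125) [29.5425 31.7803 32.96  ]
plug top 671 [3.54   4.3872 4.947  5.5547 6.6221]
collar 11842 [ -0.5258 237.4482 250.4226]
```

View pics/w11c.png

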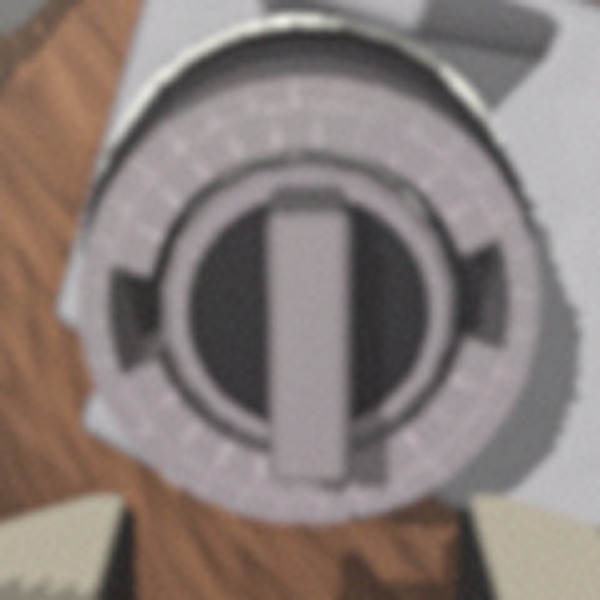

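View pics/c11.png

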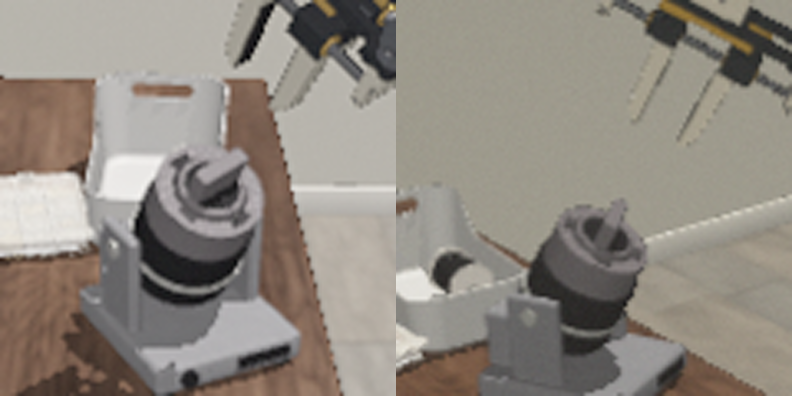

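```bash
python3 - <<'E'
from h import *
p=vision.get_image('side')
for q in ['glass_dish','cream_jar','spool_blue','jar_lid']:
    print(q,[(np.round(a['at'],4),round(a['p'],2)) for a in models.spot_point(q,p)[:1]])
A=(cloud(vision.get_image('wrist')).reshape(-1,3)-M)@np.c_[xm,ym,nm]*1000; A=A[np.isfinite(A).all(1)]; A=A[np.hypot(A[:,0],A[:,1])<40]
t=A[(A[:,2]>22)&(A[:,2]<45)]; print(cv2.minAreaRect(t[:,:2].astype(np.float32)),np.percentile(t[:,2],[50]))
print(status.observe()['t'],order.finish_job())
E
```

```text
glass_dish [(array([ 0.4795, -0.2977,  0.0007]), 0.82)]
cream_jar [(array([ 0.3724, -0.3211, -0.0014]), 0.77)]
spool_blue [(array([ 0.4129, -0.0554,  0.0029]), 0.63)]
jar_lid [(array([ 0.411 , -0.0583, -0.0031]), 0.66)]
((0.12469714879989624, -0.4402141571044922), (13.526773452758789, 47.55744171142578), 16.776016235351562) [31.86591353]
the job is handed in; nothing more can be done
20.3333 None
```

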